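Refill the clip-lid nut tray

ROBOT

A 6-joint arm with a two-finger parallel gripper is mounted at the origin on a cart in front of the work surface, level with it; the furniture and walls round the work are solid. World frame = base frame: x ahead of the robot, y to its left, z up, the work surface at z = 0. Lengths are in m, angles in rad, forces in N, time in s.
With the tool pointing down it reaches from about 0.25 to 0.8 m from the base axis. Payload 3.9 kg.
Tool frame: the origin (TCP) lies where the fingers leave the gripper's body, on its centre line; the fingertips stand 73 mm ahead of it and the grasp point (between the pads) lies 54 mm ahead of it; z points along the fingers, y is the line along which they close (so a half turn about z gives the same grasp; the last joint's range is limited). The gripper opens to 85 mm and grips with 20 to 120 N. Pads are 22 mm wide; open, the fingers measure 114 mm over their backs; the gripper's body (76 mm by 85 mm) begins 54 mm behind the grasp point. The pads swing forward as they close: fully open they stand 13 mm farther back than shut.
Start: joints at [-1.192, 0.26, -0.138, 1.173, 0, 1.571], TCP at [0.194, -0.488, 0.304] pointing down, gripper open.
Joint ranges: [-2.78, 2.78], [-0.83, 1.72], [-1.28, 1.37], [-1.9, 2.12], [-1.57, 1.48], [-3.14, 3.14]. Speed limits (rad/s): [2.57, 2.57, 3.14, 3.14, 3.14, 3.14].

INTERFACE

Orientations are given as a 3x3 rotation matrix whose columns are the frame's x, y, z axes.
In Python, from station import r, eyes, finder gives the robot as it stands.
- The arm moves only by the tool step_arm, never from a script. Its argument "targets" is a list of rows, each an object with "xyz": the shift along the world's x, y, z in cm, a list of three; "twist": the turn about the world's z in rad. A call has 1 to 8 rows; each row shifts and turns the commanded pose from where the row before left it; what a row does not reach is not made up. A row lasts 1/8 s, in which the tool goes at most 62.5 mm and 10.7 degrees, less where a joint would pass 70% of its speed; a pose out of reach is approached as far as the arm can. A call with a gripper value outside its range is refused whole. "claw" is the opening, from 0 (shut) to 1 (fully open), set as the call begins (left out, the last holds). The fingers move at their own pace and stop on an object; "newtons" is the grip in N (left out, the last holds). Time passes only in rows, so rows that do not move let the fingers close. It gives the time, the measured TCP pose, the force, the opening and the grip force at its end, in the units of the state.
- r.read_state(): the state, without advancing time (a new reading comes with each control period).
- eyes.read_camera(name): name is "scene" or "side" or "wrist"; returns a dict with "pixels" (400x640x3 uint8, blue, green, red), "K" (3x3 intrinsics, pixels), "origin" and "rotation" of the camera in the world. Camera axes: x right, y down, z forward; pixel columns grow to the right and rows downward; lengths in m; the calibration is good to about 2 mm. The wrist camera is an equidistant fisheye: a pixel r from the principal point sees the ray r / f radians off the axis. A picture is of the moment at which its call begins. There is no depth.
- r.hand_in(): hands the job in; it is judged then, once.
Trained networks look in a picture, given as the dict that the camera call returned (one of the last four; its "shot" number tells which), for a name from the list of things; names that differ only in an ending like _2 or _b are one class to them, and where a whole thing is asked for, a point or a joint stands for the part that bears it (a point fixed in the world has none). Each returns a list of dicts, best first, with "confidence" (0 to 1); they miss things now and then, are a little off and sometimes report something else, mostly with a low value. They report only what shows in the picture. A call takes as long as a camera call.
- finder.spot_in(label, picture): "at" ([x, y, z] in m, in the coordinates of the camera as it stood for that picture, good to about 4 mm: the middle of the surface that is visible of it).
The state is a dict: "clock": time; "joint_pos": joint angles; "dq": joint speeds; "tau": joint torques, N m; "position": TCP position; "tool_rot": TCP orientation; "contact_force": force on the tool from outside, world axes, zero at the start; "ft_torque": the same for the moment, N m; "width": finger opening in m; "grip_force": force on a finger pad.
Only numpy, scipy, OpenCV 4.12 (cv2) and the standard library are available. Lean on these libraries where they do the work, as an engineer would, in place of code of your own. Each camera call takes 0.05 s, during which the arm holds its last target. There are 200 camera calls.

TASK

Unclip the cover of the shallow steel tray by pinching its springy tab toward the upright rib, lift it off and stand it right way up on the bench clear of the tray. Then take the scoop by its bar, bring its spout down close over the tray (about 30 mm or less above the rim) before tipping it, and pour all four nuts in so that none drops from a height or ends up outside. Put the empty scoop back on the bench, upright and clear of the tray, and leave the other things where they are.

Things in the scene. Friction and masses are not known exactly. Their poses are not given: they have to be found in the camera images.
- tray: Shallow open steel tray, fixed to the bench. Outside 124 (x) x 114 (y) x 24 mm high, walls 4 mm, floor inside at 4 mm. Origin: centre of its underside, on the bench; x and y along its sides. Screw ears stick out 13 mm at the middle of its y sides. Inside the middle of its -x wall is a 4 mm catch ledge (28 mm along y) under which the cover's tab hooks.
- cover_grip (a point): Pinch point of the loose grey cover clipped on the tray: midway between the outer face of an upright springy tab (26 mm wide) and the far face of a fixed upright rib (32 mm wide), 48 mm apart along the cover's x, which runs from tab to rib; z is up. Both stand 33 mm above the plate; this point is 10 mm below their tops, 50 mm above the bench while on the tray.
- cover_mid (a point): Middle of the underside of the cover's plate (120 x 110 x 3 mm, 80 g in all), right above the tray's middle; cover_grip is 28.5 mm from here toward the tab (-x) and 26 mm up. 24 mm above the bench while on the tray. Corner prongs and the tab's foot reach 14 mm below, so on the bench the cover stands level on them with this point at 14 mm and cover_grip at 40 mm.
- cover_tab (a joint): How far the tab is pressed inward (toward the rib), m: 0 at rest, 0.007 at its stop; the hook is free from about 0.005. Spring 800 N/m (6 N; gripping tab and rib with 20 N or more is fine), it springs back by itself. While tab and rib are held pinched the cover lifts straight up and off.
- scoop_grip (a point): Grip point of the loose steel scoop (0.25 kg, 0.4 kg with the nuts): middle of a straight black bar 14 mm thick (scoop's y) and 18 mm high, 81 mm above the scoop's underside. The bar runs along the scoop's x from 33 mm before this point (toward the spout) to 50 mm behind it. Axes are the scoop's: -x toward the spout, z up. The pan's middle is 10 mm toward -x from here.
- scoop_lip (a point): Middle of the open spout's edge, on the pan's floor: 85 mm from scoop_grip toward the spout (-x) and 78 mm below it, 3 mm above the scoop's underside. The pan is 150 mm long, 84 mm wide, narrowing to 68 mm at the spout; walls 30 to 36 mm high at sides and back, none at the spout. Nuts slide out when it is tipped, spout down, by some 35 to 55 degrees.
- fan_stand: Fixed fan on a stand behind the work, 281 mm high; origin on the bench under it. Its blades reach 105 mm to either side in y, 80 mm toward the robot (-x) and down to 67 mm above the bench: carry things past well in front of it. It never moves.
- blue_motor: Big fixed blue motor to the right of the work, about 0.29 m high, its left side some 130 mm to the left (+y) of this origin: go round it. On the far left, at y = 0.46 m, a high partition wall stands along x beside the bench. Neither moves.
- nut_1_mid (a point): Centre of one of the four brown hex nuts lying in the scoop: 24 x 27 x 13 mm, 35 g, all alike.
- nut_2_mid (a point): Centre of one of the four brown hex nuts lying in the scoop: 24 x 27 x 13 mm, 35 g, all alike.
- nut_3_mid (a point): Centre of one of the four brown hex nuts lying in the scoop: 24 x 27 x 13 mm, 35 g, all alike.
- nut_4_mid (a point): Centre of one of the four brown hex nuts lying in the scoop: 24 x 27 x 13 mm, 35 g, all alike.
- measure_mid (a point): Bystander, loose: yellow tape measure, 37 x 81 x 61 mm high; centre.
- black_roll_mid (a point): Bystander, loose: roll of black tape lying flat, 66 mm across, 18 mm high; centre.
- clamp_mid (a point): Bystander, loose: orange spring clamp lying flat, 43 x 91 x 20 mm; centre.

How it is judged:
On the way, in this order (a step that is already met when the one before it is completed fails the run):
1. the tab is pressed in while the cover is still on the tray (value of joint cover_tab above 0.004 m and distance between cover_mid and tray below 0.034 m), for 0.1 s.
2. the cover stands on the bench clear of the tray (height (world z) of cover_mid below 0.022 m and angle between cover_mid's own z axis and vertical below 0.12 rad and horizontal distance between cover_mid and tray above 0.11 m), for 0.2 s.
3. the scoop is tipped with its spout low over the tray (horizontal distance between scoop_lip and tray below 0.075 m and height (world z) of scoop_lip below 0.075 m and angle between scoop_lip's own z axis and vertical above 0.4 rad), for 0.2 s.
At the end, for the whole second after the job is handed in: All four nuts lie inside the tray's walls (centres below 40 mm); the cover stands level (0.12 rad) on the bench, its middle over 110 mm from the tray's; the scoop stands upright (0.08 rad) on the bench, its grip point over 90 mm from the tray's middle (all of step 2 and x of nut_1_mid in the frame of tray between -0.056 and 0.056 m and y of nut_1_mid in the frame of tray between -0.051 and 0.051 m and height (world z) of each of nut_1_mid, nut_2_mid, nut_3_mid, nut_4_mid below 0.04 m and x of nut_2_mid in the frame of tray between -0.056 and 0.056 m and y of nut_2_mid in the frame of tray between -0.051 and 0.051 m and x of nut_3_mid in the frame of tray between -0.056 and 0.056 m and y of nut_3_mid in the frame of tray between -0.051 and 0.051 m and x of nut_4_mid in the frame of tray between -0.056 and 0.056 m and y of nut_4_mid in the frame of tray between -0.051 and 0.051 m and height (world z) of scoop_lip below 0.008 m and angle between scoop_grip's own z axis and vertical below 0.08 rad and horizontal distance between scoop_grip and tray above 0.09 m); the robot touches nothing.
It fails at once if a nut leaves the scoop high in the air (the nut more than 75 mm above the bench, some 50 mm above the tray's rim) ((height (world z) of nut_1_mid above 0.075 m and (x of nut_1_mid in the frame of scoop_lip below -0.015 m or z of nut_1_mid in the frame of scoop_lip above 0.06 m)) or (height (world z) of nut_2_mid above 0.075 m and (x of nut_2_mid in the frame of scoop_lip below -0.015 m or z of nut_2_mid in the frame of scoop_lip above 0.06 m)) or (height (world z) of nut_3_mid above 0.075 m and (x of nut_3_mid in the frame of scoop_lip below -0.015 m or z of nut_3_mid in the frame of scoop_lip above 0.06 m)) or (height (world z) of nut_4_mid above 0.075 m and (x of nut_4_mid in the frame of scoop_lip below -0.015 m or z of nut_4_mid in the frame of scoop_lip above 0.06 m))).
It fails at once if the tape measure, the black tape roll or the loose orange clamp is moved more than 25 mm (distance of any of measure_mid, black_roll_mid, clamp_mid from where it was at the start of the episode above 0.025 m).
It also fails if it takes over 72 s, if anything falls off the work surface, if the arm or the gripper's body presses on something with over 40 N, if the wrist force passes 120 N, or if a joint passes its speed limit or range.

## Working session

There is one attempt and no reset: what is moved stays moved. The work goes in short steps, Python scripts to look and compute and a tool call to move; the robot and the scene stay as the last step left them, time stands still between calls to the robot, and variables do not carry over. Pictures are saved under pics/ and viewed, at most 10 in all, crops included, and the job is handed in when it is done.

Besides the shell and the picture viewer there is one more tool, called after "Call:" as name([rows], argument=value, ...), one row to a line, values as JSON. step_arm: Moves the arm, as the interface text tells. Its arguments: {"type":"object","properties":{"targets":{"type":"array","items":{"type":"object","properties":{"xyz":{"type":"array","items":{"type":"number"}},"twist":{"type":"number"}}}},"claw":{"type":"number"},"newtons":{"type":"number"}},"required":["targets"]}

```bash
mkdir -p pics; cat > h.py <<'E'
import numpy as np, cv2
from station import r, eyes, finder
def look(cam, labels, save=None, k=2):
    p=eyes.read_camera(cam)
    if save: cv2.imwrite('pics/'+save,p['pixels'])
    R=np.array(p['rotation']);o=np.array(p['origin'])
    for l in labels:
        for d in finder.spot_in(l,p)[:k]:
            print(cam,l,round(d['confidence'],2),np.round(R@np.array(d['at'])+o,3))
    return p
def proj(p,X):
    R=np.array(p['rotation']);c=R.T@(np.array(X)-np.array(p['origin']))
    u=np.array(p['K'])@c; return u[:2]/u[2]
E
python3 - <<'E'
from h import *
L=['tray','cover_grip','cover_tab','cover_mid','scoop_grip','scoop_lip','fan_stand','blue_motor','measure_mid','black_roll_mid','clamp_mid']
for c in ('scene','side'): look(c,L,c+'1.png',1)
p=look('scene',['nut_1_mid'],None,4)
s=r.read_state();print(s['clock'],s['position'],s['tool_rot'])
E
```

```text
scene tray 0.86 [0.459 0.053 0.015]
scene cover_grip 0.86 [0.501 0.021 0.028]
scene cover_tab 0.73 [0.458 0.001 0.036]
scene cover_mid 0.61 [0.505 0.018 0.029]
scene scoop_grip 0.89 [0.513 0.328 0.004]
scene scoop_lip 0.71 [0.513 0.33  0.002]
scene measure_mid 0.81 [0.429 0.183 0.041]
scene black_roll_mid 0.7 [0.693 0.008 0.012]
scene clamp_mid 0.67 [0.675 0.28  0.01 ]
side tray 0.61 [ 0.479 -0.022  0.011]
side cover_grip 0.79 [0.503 0.013 0.027]
side cover_mid 0.74 [0.505 0.012 0.028]
side scoop_grip 0.77 [0.521 0.322 0.019]
side scoop_lip 0.78 [0.521 0.325 0.017]
side measure_mid 0.96 [0.439 0.159 0.054]
side black_roll_mid 0.68 [0.705 0.013 0.02 ]
side clamp_mid 0.45 [0.437 0.158 0.055]
scene nut_1_mid 0.6 [0.497 0.349 0.02 ]
scene nut_1_mid 0.19 [0.428 0.185 0.04 ]
1.3 [ 0.19412926 -0.4877661   0.30389427] [[ 9.29133495e-01  3.69744437e-01 -2.22721042e-05]
 [ 3.69744438e-01 -9.29133494e-01  2.49978024e-05]
 [-1.14509596e-05 -3.14612821e-05 -9.99999999e-01]]
```

View pics/scene1.png

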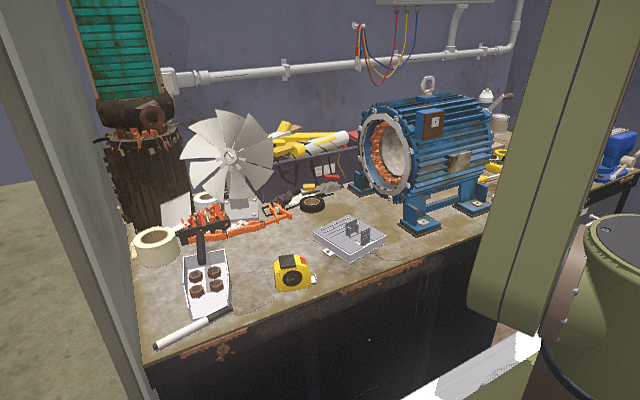

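View pics/side1.png

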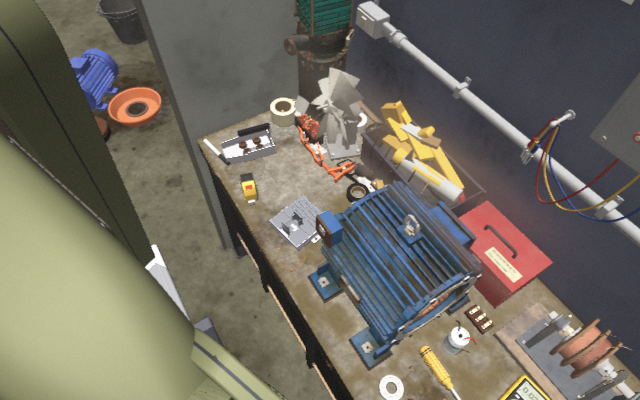

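```bash
python3 - <<'E'
import cv2,numpy as np
a=cv2.imread('pics/scene1.png');b=cv2.imread('pics/side1.png')
A=cv2.resize(a[200:360,130:290],(400,400),interpolation=3);B=cv2.resize(a[200:275,300:400],(400,300),interpolation=3)
C=cv2.resize(b[110:210,190:290],(400,400),interpolation=3);D=cv2.resize(b[180:260,255:335],(400,400),interpolation=3)
o=np.zeros((600,800,3),np.uint8);o[:400,:400]=A;o[:400,400:]=C;o[400:,:266]=cv2.resize(B,(266,200));o[400:,400:600]=cv2.resize(D,(200,200))
cv2.imwrite('pics/crop1.png',o)
E
```

```text
(no output)
```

View pics/crop1.png

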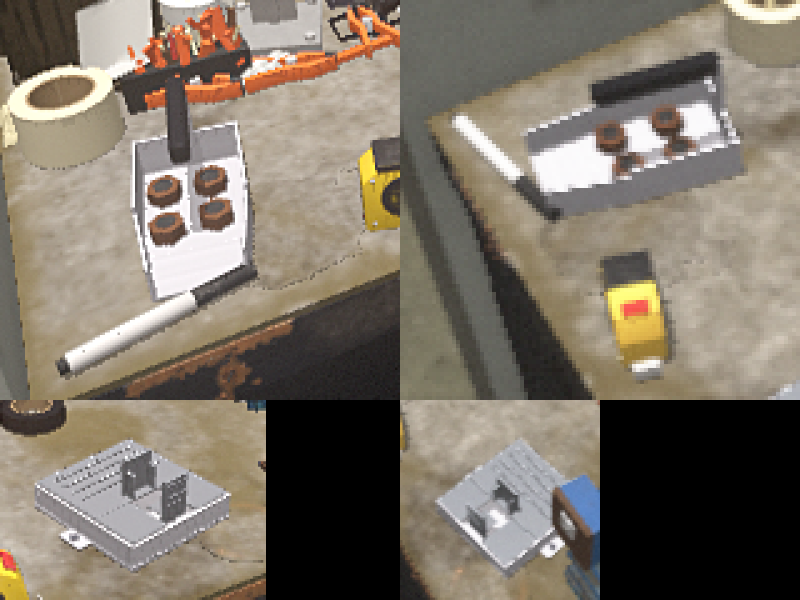

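```bash
cat >> h.py <<'E'
def back(p,uv,z,fish=False):
    K=np.array(p['K'])
    a=np.linalg.inv(K)@[uv[0],uv[1],1]
    if fish:
        t=np.hypot(a[0],a[1]); a=np.array([a[0]/t*np.sin(t),a[1]/t*np.sin(t),np.cos(t)]) if t>0 else a
    d=np.array(p['rotation'])@a;o=np.array(p['origin'])
    return o+d*(z-o[2])/d[2]
E
python3 - <<'E'
from h import *
p=eyes.read_camera('scene');q=eyes.read_camera('side')
print('cams',p['origin'],q['origin'])
for uv in [(313.5,232),(348.9,215),(386.5,234.6),(348.9,254.5)]: print('scene tray',np.round(back(p,uv,.027),3))
for uv in [(270.2,221.2),(303,196),(301,249)]: print('side tray',np.round(back(q,uv,.027),3))
# scoop bar top z=.09; crop A scale 2.5 at(130,200), C scale 4 at(190,110)
for uv in [(130+178/2.5,200+85/2.5),(130+180/2.5,200+148/2.5)]: print('scene bar',np.round(back(p,uv,.09),3))
for uv in [(190+192/4,110+85/4),(190+318/4,110+58/4)]: print('side bar',np.round(back(q,uv,.09),3))
for uv in [(130+157/2.5,200+297/2.5),(130+242/2.5,200+272/2.5)]: print('lip',np.round(back(p,uv,.003),3))
for uv in [(325,285),(370,345),(310,280)]: print('motor foot side',np.round(back(q,uv,.02),3))
for uv in [(405,228),(478,208)]: print('motor foot scene',np.round(back(p,uv,.02),3))
E
```

```text
cams [-0.08437157  0.38417152  0.4781366 ] [ 0.22606403 -0.51315014  0.97515875]
scene tray [0.549 0.079 0.027]
scene tray [ 0.574 -0.03   0.027]
scene tray [ 0.457 -0.056  0.027]
scene tray [0.436 0.055 0.027]
side tray [0.44  0.044 0.027]
side tray [0.558 0.07  0.027]
side tray [ 0.468 -0.072  0.027]
scene bar [0.566 0.315 0.09 ]
scene bar [0.481 0.332 0.09 ]
side bar [0.491 0.333 0.09 ]
side bar [0.584 0.31  0.09 ]
lip [0.441 0.371 0.003]
lip [0.435 0.313 0.003]
motor foot side [ 0.47  -0.185  0.02 ]
motor foot side [ 0.479 -0.36   0.02 ]
motor foot side [ 0.445 -0.154  0.02 ]
motor foot scene [ 0.467 -0.117  0.02 ]
motor foot scene [ 0.448 -0.337  0.02 ]
```

Call:
step_arm([
  {"xyz": [1.4, 6.0, 0], "twist": 0.175},
  {"xyz": [1.4, 6.0, 0], "twist": 0.175},
  {"xyz": [1.4, 6.0, 0], "twist": 0.175},
  {"xyz": [1.4, 6.0, 0], "twist": 0.175},
  {"xyz": [1.4, 6.0, 0], "twist": 0.175},
  {"xyz": [1.4, 6.0, 0], "twist": 0.175},
  {"xyz": [1.4, 6.0, 0], "twist": 0.175},
  {"xyz": [1.4, 6.0, 0], "twist": 0.175},
], claw=1)

```text
clock: 2.4
position: [0.3063, -0.0059, 0.3044]
tool_rot: [[-0.212, 0.977, 0.002], [0.977, 0.212, -0.0], [-0.001, 0.002, -1.0]]
contact_force: [1.3, 0.2, 0.1]
width: 0.0854
grip_force: 0.0
```

Call:
step_arm([
  {"xyz": [4, 0.3, -1]},
  {"xyz": [4, 0.3, -1]},
  {"xyz": [4, 0.3, -1]},
  {"xyz": [4, 0.3, -1]},
  {"xyz": [0, 0, 0]},
  {"xyz": [0, 0, 0]},
])

```text
validation failed for argument at $.ta...
```

```bash
python3 - <<'E'
from h import *
p=look('wrist',['cover_grip','cover_tab','tray'],'w1.png',2)
s=r.read_state();print(s['clock'],s['position'],s['tool_rot'],s['joint_pos']);print(p['K'],p['origin'],p['rotation'])
look('scene',['cover_grip','tray'],None,1)
E
```

```text
wrist cover_grip 0.91 [0.503 0.01  0.026]
wrist cover_tab 0.91 [0.457 0.002 0.037]
wrist tray 0.72 [0.461 0.007 0.007]
2.6 [ 0.30618214 -0.00637591  0.30401961] [[-2.11482229e-01  9.77381819e-01  2.16244032e-04]
 [ 9.77381662e-01  2.11482319e-01 -5.61952761e-04]
 [-5.94974201e-04  9.25099284e-05 -9.99999819e-01]] [-2.03698455e-02 -1.22059360e-01 -5.59200979e-01  1.13342706e+00
 -5.57431655e-04  1.33733511e+00]
[[309.70691629   0.         324.27245337]
 [  0.         309.70691629 197.41417356]
 [  0.           0.           1.        ]] [0.29310926 0.05861823 0.37424188] [[ 0.97744404  0.20311115  0.05787063]
 [ 0.21118829 -0.94211855 -0.26040766]
 [ 0.0016293   0.26675551 -0.96376286]]
scene cover_grip 0.76 [0.498 0.022 0.029]
scene tray 0.68 [0.457 0.052 0.017]
```

View pics/w1.png

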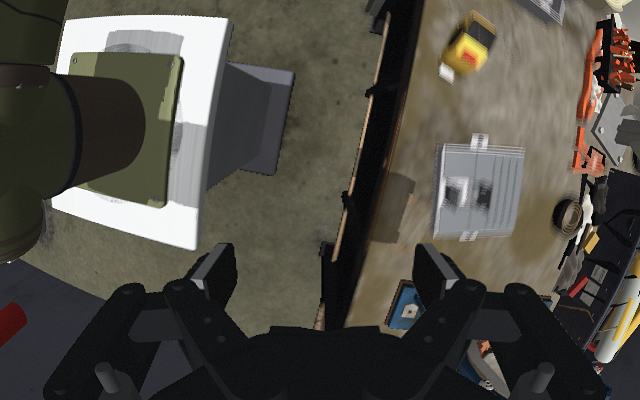

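Call:
step_arm([
  {"xyz": [4.2, 0.3, -1], "twist": 0},
  {"xyz": [4.2, 0.3, -1], "twist": 0},
  {"xyz": [4.2, 0.3, -1], "twist": 0},
  {"xyz": [4.2, 0.3, -1], "twist": 0},
  {"xyz": [0, 0, -2], "twist": 0},
  {"xyz": [0, 0, -2], "twist": 0},
  {"xyz": [0, 0, 0], "twist": 0},
  {"xyz": [0, 0, 0], "twist": 0},
])

```text
clock: 3.75
position: [0.4744, 0.0026, 0.2245]
tool_rot: [[-0.203, 0.979, 0.001], [0.979, 0.203, -0.0], [-0.0, 0.0, -1.0]]
contact_force: [-0.0, 0.3, 0.6]
width: 0.0855
grip_force: 0.0
```

```bash
python3 - <<'E'
from h import *
p=look('wrist',['cover_grip','cover_tab','tray'],'w2.png',2)
s=r.read_state();print(s['clock'],s['position'])
E
```

```text
wrist cover_grip 0.81 [0.513 0.012 0.03 ]
wrist cover_grip 0.67 [0.695 0.007 0.015]
wrist cover_tab 0.92 [0.465 0.001 0.025]
wrist tray 0.56 [0.488 0.009 0.002]
3.95 [0.47459856 0.00386864 0.22480211]
```

View pics/w2.png

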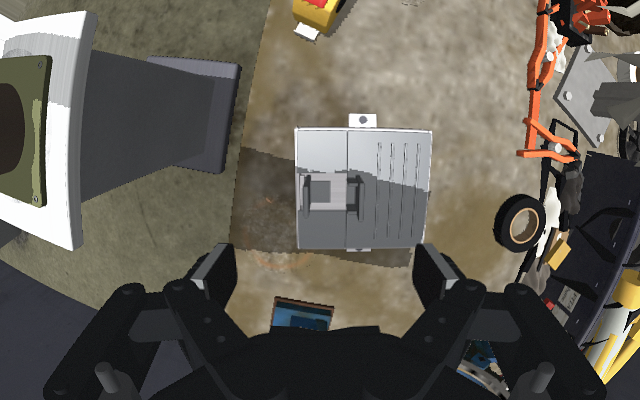

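```bash
python3 - <<'E'
from h import *
p=eyes.read_camera('wrist')
c=[back(p,uv,.027,True) for uv in [(296,128),(432,130),(427,248),(298,248)]]
print(np.round(c,3),np.mean(c,0))
for a,b in((0,1),(3,2),(3,0),(2,1)): d=c[b]-c[a];print(np.hypot(*d[:2]),np.arctan2(d[1],d[0]))
t=back(p,(304,192),.06,True);b=back(p,(362,194),.06,True);print(t,b,(t+b)/2)
E
```

```text
[[ 0.441  0.052  0.027]
 [ 0.559  0.077  0.027]
 [ 0.587 -0.034  0.027]
 [ 0.463 -0.058  0.027]] [0.5124724  0.00932609 0.027     ]
0.12064027078115173 0.21126271895282128
0.1263855245215034 0.191122901342914
0.11182482427917674 1.7717691950061951
0.114455345362885 1.8219890004886277
[0.45895907 0.00611132 0.06      ] [0.50392934 0.01388239 0.06      ] [0.4814442  0.00999685 0.06      ]
```

Call:
step_arm([
  {"xyz": [0.6, 0.3, -2.8], "twist": 0},
  {"xyz": [0, 0, -3], "twist": 0},
  {"xyz": [0, 0, -2.5], "twist": 0},
  {"xyz": [0, 0, -2], "twist": 0},
  {"xyz": [0, 0, -1.5], "twist": 0},
  {"xyz": [0, 0, 0], "twist": 0},
  {"xyz": [0, 0, 0], "twist": 0},
])

```text
clock: 4.88
position: [0.4807, 0.0074, 0.1066]
tool_rot: [[-0.207, 0.978, 0.001], [0.978, 0.207, 0.0], [-0.0, 0.001, -1.0]]
contact_force: [-0.9, -1.4, 0.3]
width: 0.0856
grip_force: 0.0
```

Call:
step_arm([
  {"xyz": [0, 0, 0], "twist": 0},
  {"xyz": [0, 0, 0], "twist": 0},
  {"xyz": [0, 0, 0], "twist": 0},
  {"xyz": [0, 0, 0], "twist": 0},
  {"xyz": [0, 0, 0], "twist": 0},
  {"xyz": [0, 0, 0], "twist": 0},
], claw=0.3, newtons=30)

```text
clock: 5.62
position: [0.4827, 0.0075, 0.1074]
tool_rot: [[-0.207, 0.978, 0.006], [0.978, 0.207, 0.001], [-0.001, 0.006, -1.0]]
contact_force: [3.3, 1.3, 5.5]
width: 0.04
grip_force: 34.1
```

Call:
step_arm([
  {"xyz": [0, 0, 0.3], "twist": 0},
  {"xyz": [0, 0, 0.5], "twist": 0},
  {"xyz": [0, 0, 0.8], "twist": 0},
  {"xyz": [0, 0, 1], "twist": 0},
  {"xyz": [0, 0, 1.5], "twist": 0},
  {"xyz": [0, 0, 2], "twist": 0},
  {"xyz": [0, 0, 0], "twist": 0},
])

```text
clock: 6.5
position: [0.4801, 0.0071, 0.1679]
tool_rot: [[-0.206, 0.978, 0.001], [0.978, 0.206, -0.0], [-0.0, 0.001, -1.0]]
contact_force: [-0.2, -0.7, -0.5]
width: 0.0401
grip_force: 32.6
```

```bash
python3 - <<'E'
from h import *
p=look('scene',['cover_mid','clamp_mid','fan_stand','measure_mid','tray'],'s2.png',1)
for uv in [(200,215),(262,213),(290,210)]: print(uv,np.round(back(p,uv,.0),3), np.round(back(p,uv,.07),3))
q=look('side',['fan_stand','clamp_mid','cover_mid'],'d2.png',2)
a=p['pixels'][150:320,130:400];b=q['pixels'][80:250,190:400]
o=np.zeros((600,800,3),np.uint8);o[:,:]=0
A=cv2.resize(a,(476,300),interpolation=3);B=cv2.resize(b,(370,300),interpolation=3)
o[:300,:476]=A;o[300:,:370]=B
cv2.imwrite('pics/crop2.png',o)
E
```

```text
scene cover_mid 0.83 [0.497 0.022 0.088]
scene clamp_mid 0.59 [0.677 0.279 0.009]
scene measure_mid 0.86 [0.43  0.186 0.042]
scene tray 0.65 [0.5   0.019 0.01 ]
(200, 215) [0.812 0.282 0.   ] [0.681 0.297 0.07 ]
(262, 213) [0.739 0.137 0.   ] [0.618 0.173 0.07 ]
(290, 210) [0.716 0.066 0.   ] [0.599 0.113 0.07 ]
side clamp_mid 0.5 [0.679 0.26  0.015]
side cover_mid 0.63 [ 0.508 -0.009  0.085]
```

View pics/crop2.png

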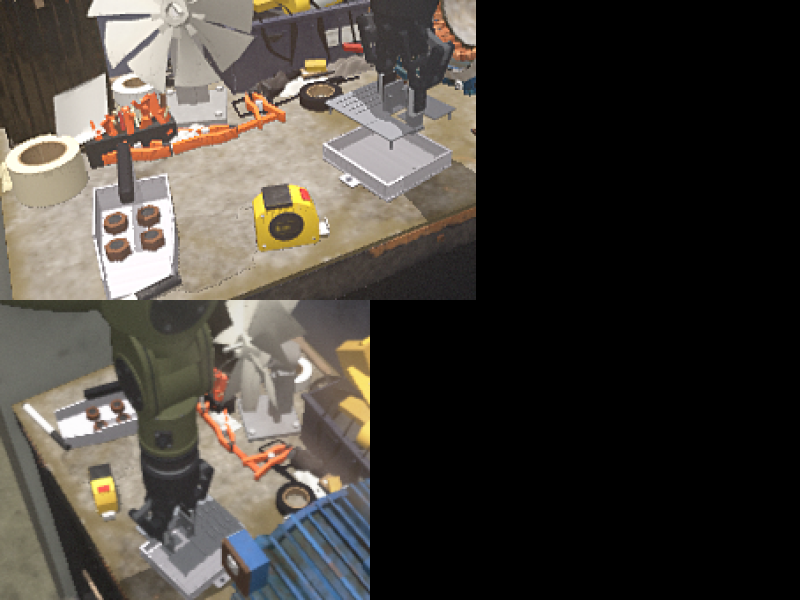

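Call:
step_arm([
  {"xyz": [1.5, 0.5, 0], "twist": 0},
  {"xyz": [1.5, 2, 0], "twist": 0},
  {"xyz": [1.5, 3, 0], "twist": 0},
  {"xyz": [0, 3.5, 0], "twist": 0},
  {"xyz": [0, 3, 0], "twist": 0},
  {"xyz": [0, 2.5, 0], "twist": 0},
  {"xyz": [0, 1.5, 0], "twist": 0},
  {"xyz": [0, 0, 0], "twist": 0},
])

```text
clock: 8.0
position: [0.5257, 0.1682, 0.1668]
tool_rot: [[-0.208, 0.978, 0.001], [0.978, 0.208, -0.0], [-0.0, 0.001, -1.0]]
contact_force: [0.3, -0.0, -0.7]
width: 0.0399
grip_force: 32.5
```

Call:
step_arm([
  {"xyz": [0, 0, -2], "twist": 0},
  {"xyz": [0, 0, -2], "twist": 0},
  {"xyz": [0, 0, -1.5], "twist": 0},
  {"xyz": [0, 0, -0.7], "twist": 0},
  {"xyz": [0, 0, -0.5], "twist": 0},
  {"xyz": [0, 0, 0], "twist": 0},
  {"xyz": [0, 0, 0], "twist": 0},
])

```text
clock: 8.88
position: [0.5256, 0.1674, 0.1004]
tool_rot: [[-0.207, 0.978, 0.001], [0.978, 0.207, 0.0], [0.0, 0.001, -1.0]]
contact_force: [0.1, -0.9, -1.2]
width: 0.0399
grip_force: 32.5
```

Call:
step_arm([
  {"xyz": [0, 0, -0.2], "twist": 0},
  {"xyz": [0, 0, -0.1], "twist": 0},
  {"xyz": [0, 0, -0.1], "twist": 0},
  {"xyz": [0, 0, 0], "twist": 0},
])

```text
clock: 9.38
position: [0.5253, 0.1673, 0.0972]
tool_rot: [[-0.207, 0.978, 0.001], [0.978, 0.207, 0.0], [0.0, 0.001, -1.0]]
contact_force: [-2.6, -0.4, 7.9]
width: 0.04
grip_force: 33.2
```

Call:
step_arm([
  {"xyz": [0, 0, 0], "twist": 0},
  {"xyz": [0, 0, 0], "twist": 0},
  {"xyz": [0, 0, 0], "twist": 0},
  {"xyz": [0, 0, 0], "twist": 0},
  {"xyz": [0, 0, 0], "twist": 0},
  {"xyz": [0, 0, 0], "twist": 0},
], claw=1)

```text
clock: 10.12
position: [0.5251, 0.1672, 0.0959]
tool_rot: [[-0.207, 0.978, -0.0], [0.978, 0.207, -0.0], [-0.0, -0.0, -1.0]]
contact_force: [0.6, -0.1, -0.5]
width: 0.0856
grip_force: 0.0
```

Call:
step_arm([
  {"xyz": [0, 0, 2], "twist": 0},
  {"xyz": [0, 0, 4], "twist": 0},
  {"xyz": [0, 1, 5], "twist": 0.18},
  {"xyz": [0, 2, 4], "twist": 0.18},
  {"xyz": [0, 2, 2], "twist": 0.18},
  {"xyz": [0, 2, 0], "twist": 0.18},
  {"xyz": [0, 2, 0], "twist": 0.18},
  {"xyz": [0, 2, 0], "twist": 0.18},
])

```text
clock: 11.12
position: [0.525, 0.2778, 0.2659]
tool_rot: [[-0.962, 0.273, 0.0], [0.273, 0.962, -0.0], [-0.0, 0.0, -1.0]]
contact_force: [-0.7, -0.2, 0.4]
width: 0.0855
grip_force: 0.0
```

```bash
python3 - <<'E'
from h import *
s=r.read_state();print(s['clock'],s['position'],s['contact_force'])
p=look('wrist',['cover_mid','scoop_grip','scoop_lip','nut_1_mid'],'w3.png',4)
look('scene',['cover_mid','measure_mid'],None,1)
E
```

```text
11.125 [0.52504068 0.27783453 0.26594395] [-0.70102579 -0.21424212  0.4052044 ]
wrist scoop_grip 0.74 [0.519 0.324 0.003]
wrist scoop_lip 0.8 [0.515 0.326 0.   ]
wrist scoop_lip 0.3 [0.509 0.009 0.003]
wrist nut_1_mid 0.72 [0.503 0.353 0.022]
scene cover_mid 0.61 [0.55  0.174 0.018]
scene measure_mid 0.61 [0.429 0.184 0.037]
```

View pics/w3.png

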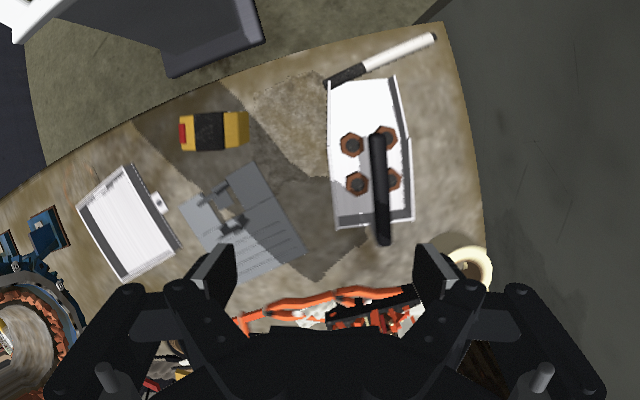

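```bash
python3 - <<'E'
from h import *
p=eyes.read_camera('wrist')
f=back(p,(376.5,136),.09,True);b=back(p,(384,240),.09,True);d=b-f
print(f,b,np.hypot(*d[:2]),np.arctan2(d[1],d[0]))
yaw=np.arctan2(d[1],d[0]);u=np.array([np.cos(yaw),np.sin(yaw)])
print('grip', f[:2]+.033*u, b[:2]-.05*u)
l=[back(p,uv,.003,True) for uv in [(330,82),(397,78)]];print(l,np.mean(l,0), np.mean(l,0)[:2]+.085*u)
m=[back(p,uv,.036,True) for uv in [(334,228),(413,220)]];print('back wall',m)
# tray corners, top z .024
t=[back(p,uv,.024,True) for uv in [(125,164),(181,245),(127,284),(76,207)]];print(np.round(t,3),np.mean(t,0))
E
```

```text
[0.48955422 0.32919892 0.09      ] [0.5781982  0.31408605 0.09      ] 0.08992305064874138 -0.16886596177387142
grip [0.52208483 0.32365279] [0.5289094  0.32248928]
[array([0.42994773, 0.30944567, 0.003     ]), array([0.44380299, 0.38049659, 0.003     ])] [0.43687536 0.34497113 0.003     ] [0.52066632 0.33068565]
back wall [array([0.57517307, 0.27110571, 0.036     ]), array([0.59086351, 0.3536099 , 0.036     ])]
[[ 0.438  0.055  0.024]
 [ 0.552  0.089  0.024]
 [ 0.586 -0.027  0.024]
 [ 0.462 -0.059  0.024]] [0.50978676 0.01469419 0.024     ]
```

Call:
step_arm([
  {"xyz": [0, 1.6, 0], "twist": 0.09},
  {"xyz": [0, 1.5, -2], "twist": 0},
  {"xyz": [0, 1.5, -2.5], "twist": 0},
  {"xyz": [0, 0, -3], "twist": 0},
  {"xyz": [0, 0, -2.5], "twist": 0},
  {"xyz": [0, 0, -1.8], "twist": 0},
  {"xyz": [0, 0, -1], "twist": 0},
  {"xyz": [0, 0, 0], "twist": 0},
])

```text
clock: 12.58
position: [0.5249, 0.3228, 0.1375]
tool_rot: [[-0.981, 0.192, -0.001], [0.192, 0.981, -0.001], [0.001, -0.001, -1.0]]
contact_force: [-1.0, -0.8, -0.4]
width: 0.0854
grip_force: 0.0
```

Call:
step_arm([
  {"xyz": [0, 0, 0], "twist": 0},
  {"xyz": [0, 0, 0], "twist": 0},
  {"xyz": [0, 0, 0], "twist": 0},
  {"xyz": [0, 0, 0], "twist": 0},
  {"xyz": [0, 0, 0], "twist": 0},
  {"xyz": [0, 0, 0], "twist": 0},
], claw=0, newtons=80)

```text
clock: 13.32
position: [0.5255, 0.3237, 0.1382]
tool_rot: [[-0.982, 0.191, 0.001], [0.191, 0.982, 0.001], [-0.001, 0.001, -1.0]]
contact_force: [0.6, 2.7, 1.2]
width: 0.0124
grip_force: 80.4
```

Call:
step_arm([
  {"xyz": [0, 0, 0.5], "twist": 0},
  {"xyz": [0, 0, 1], "twist": 0},
  {"xyz": [0, 0, 1.5], "twist": 0},
  {"xyz": [0, 0, 2], "twist": 0},
  {"xyz": [0, 0, 2], "twist": 0},
  {"xyz": [0, 0, 1.5], "twist": 0},
  {"xyz": [0, 0, 0.5], "twist": 0},
  {"xyz": [0, 0, 0], "twist": 0},
])

```text
clock: 14.32
position: [0.5251, 0.3232, 0.2281]
tool_rot: [[-0.981, 0.192, 0.0], [0.192, 0.981, 0.0], [-0.0, 0.0, -1.0]]
contact_force: [-0.7, -0.3, -4.5]
width: 0.0122
grip_force: 79.7
```

```bash
python3 - <<'E'
from h import *
p=look('scene',['scoop_grip','nut_1_mid'],None,2)
q=look('side',['scoop_grip'],None,1)
a=p['pixels'][120:340,130:380];b=q['pixels'][60:260,180:400]
o=np.zeros((500,800,3),np.uint8)
o[:440,:400]=cv2.resize(a,(400,440)[:2],interpolation=3)[:, :400];o[:400,400:]=cv2.resize(b,(400,400),interpolation=3)
cv2.imwrite('pics/crop3.png',o)
E
```

```text
scene scoop_grip 0.77 [0.503 0.328 0.093]
scene scoop_grip 0.54 [0.532 0.307 0.104]
scene nut_1_mid 0.51 [0.495 0.35  0.11 ]
side scoop_grip 0.66 [0.515 0.324 0.105]
```

View pics/crop3.png

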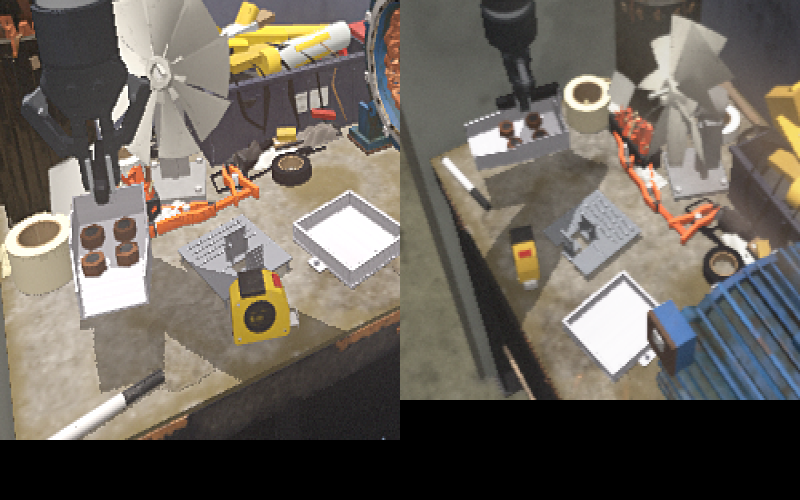

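Call:
step_arm([
  {"xyz": [0, -1, 0], "twist": 0},
  {"xyz": [0, -2, 0], "twist": 0.05},
  {"xyz": [0, -3, 0], "twist": 0.05},
  {"xyz": [0, -3, 0], "twist": 0.05},
  {"xyz": [0, -3, 0], "twist": 0.05},
  {"xyz": [0.2, -3, 0], "twist": 0.05},
  {"xyz": [0.3, -3, 0], "twist": 0.05},
  {"xyz": [0.3, -3, 0], "twist": 0.05},
])

```text
clock: 15.58
position: [0.5329, 0.1116, 0.2279]
tool_rot: [[-0.987, -0.158, -0.0], [-0.158, 0.987, -0.0], [0.0, -0.0, -1.0]]
contact_force: [0.2, 0.6, -4.2]
width: 0.0127
grip_force: 79.7
```

Call:
step_arm([
  {"xyz": [0.3, -3, 0], "twist": 0.05},
  {"xyz": [0.3, -2.5, 0], "twist": 0},
  {"xyz": [0.3, -2, 0], "twist": 0},
  {"xyz": [0.2, -1.5, 0], "twist": 0},
  {"xyz": [0, -0.5, 0], "twist": 0},
  {"xyz": [0, 0, 0], "twist": 0},
])

```text
clock: 16.32
position: [0.544, 0.0183, 0.2278]
tool_rot: [[-0.979, -0.206, -0.0], [-0.206, 0.979, 0.0], [0.0, 0.001, -1.0]]
contact_force: [0.3, 0.4, -3.9]
width: 0.0125
grip_force: 79.7
```

```bash
python3 - <<'E'
from h import *
s=r.read_state();print(s['clock'],s['position'],s['tool_rot'][:2])
p=look('wrist',['scoop_grip','tray','nut_1_mid'],'w4.png',2)
q=look('side',['scoop_grip','tray','cover_mid'],'d4.png',1)
E
```

```text
16.325 [0.5440493  0.01832958 0.22784174] [[-9.78628170e-01 -2.05637626e-01 -2.66471208e-04]
 [-2.05637735e-01  9.78628064e-01  4.84194433e-04]]
wrist scoop_grip 0.72 [0.511 0.007 0.094]
wrist tray 0.75 [ 0.504 -0.056  0.004]
wrist nut_1_mid 0.82 [0.516 0.034 0.109]
side scoop_grip 0.85 [0.514 0.013 0.095]
side tray 0.9 [ 0.488 -0.007  0.004]
side cover_mid 0.89 [0.548 0.173 0.017]
```

View pics/w4.png

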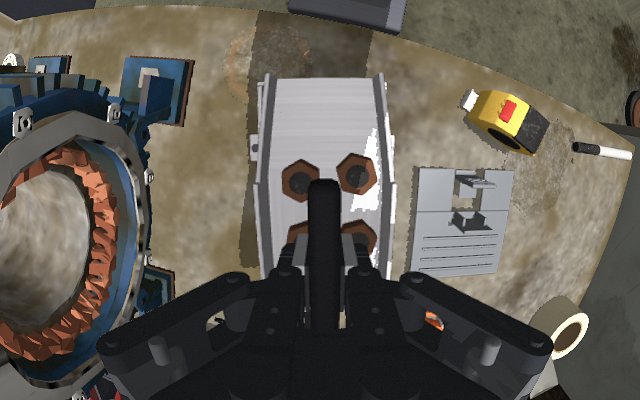

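Call:
step_arm([
  {"xyz": [0, 0, -0.6], "twist": 0},
  {"xyz": [0, 0, -1.2], "twist": 0},
  {"xyz": [0, 0, -1.5], "twist": 0},
  {"xyz": [0, 0, -1.3], "twist": 0},
  {"xyz": [0, 0, -1], "twist": 0},
  {"xyz": [0, 0, -0.5], "twist": 0},
  {"xyz": [0, 0, -0.2], "twist": 0},
  {"xyz": [0, 0, 0], "twist": 0},
])

```text
clock: 17.73
position: [0.5444, 0.0182, 0.1651]
tool_rot: [[-0.979, -0.206, 0.001], [-0.206, 0.979, -0.0], [-0.0, -0.0, -1.0]]
contact_force: [-0.4, 0.9, -4.0]
width: 0.0126
grip_force: 79.7
```

Call:
step_arm([
  {"xyz": [0, 0, -0.2], "twist": 0},
  {"xyz": [0, 0, -0.2], "twist": 0},
  {"xyz": [0, 0, -0.2], "twist": 0},
  {"xyz": [0, 0, 0], "twist": 0},
], newtons=20)

```text
clock: 18.23
position: [0.5444, 0.0185, 0.1619]
tool_rot: [[-0.979, -0.206, 0.002], [-0.206, 0.979, 0.001], [-0.002, 0.0, -1.0]]
contact_force: [-6.0, 0.5, 14.6]
width: 0.0124
grip_force: 82.5
```

Call:
step_arm([
  {"xyz": [0, 0, 0], "twist": 0},
  {"xyz": [0, 0, 0], "twist": 0},
], claw=0, newtons=20)

```text
clock: 18.48
position: [0.5443, 0.0185, 0.1619]
tool_rot: [[-0.979, -0.206, 0.002], [-0.206, 0.979, 0.001], [-0.002, 0.0, -1.0]]
contact_force: [-5.5, 1.3, 14.5]
width: 0.0124
grip_force: 82.4
```

Call:
step_arm([
  {"xyz": [0, 0, -0.2], "twist": 0},
  {"xyz": [0, 0, -0.1], "twist": 0},
  {"xyz": [0, 0, 0], "twist": 0},
])

```text
clock: 18.85
position: [0.5442, 0.0185, 0.1618]
tool_rot: [[-0.979, -0.206, 0.004], [-0.206, 0.979, 0.001], [-0.004, -0.0, -1.0]]
contact_force: [-11.7, 1.3, 34.0]
width: 0.0123
grip_force: 85.3
```

```bash
python3 - <<'E'
from h import *
p=look('wrist',[],'w5.png'); q=eyes.read_camera('scene'); d=eyes.read_camera('side')
s=r.read_state();print(s['contact_force'],s['ft_torque'])
o=np.zeros((560,800,3),np.uint8)
o[:300,:400]=cv2.resize(q['pixels'][170:290,290:450],(400,300),interpolation=3)
o[:300,400:]=cv2.resize(d['pixels'][150:270,240:400],(400,300),interpolation=3)
o[300:550,:400]=cv2.resize(p['pixels'],(400,250))
cv2.imwrite('pics/crop5.png',o)
E
```

```text
[-12.7037269    0.38425479  33.20285724] [-0.04005703  2.41630818 -0.00648135]
```

View pics/crop5.png

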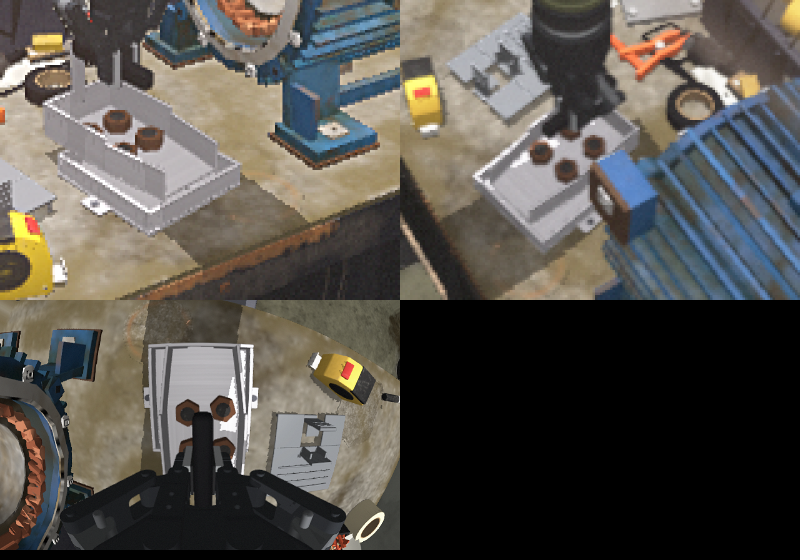

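Call:
step_arm([
  {"xyz": [0, 0, 0.4], "twist": 0},
  {"xyz": [0, 0, 0.3], "twist": 0},
  {"xyz": [0.3, 0.05, 0], "twist": 0},
  {"xyz": [0.3, 0.05, 0], "twist": 0},
  {"xyz": [0, 0, -0.2], "twist": 0},
  {"xyz": [0, 0, 0], "twist": 0},
  {"xyz": [0, 0, 0], "twist": 0},
])

```text
clock: 19.88
position: [0.5505, 0.0194, 0.162]
tool_rot: [[-0.979, -0.206, 0.001], [-0.206, 0.979, 0.0], [-0.001, 0.0, -1.0]]
contact_force: [-2.9, 0.9, 6.5]
width: 0.0122
grip_force: 81.3
```

Call:
step_arm([
  {"xyz": [0, 0, -0.1], "twist": 0},
  {"xyz": [0, 0, 0], "twist": 0},
])

```text
clock: 20.12
position: [0.5505, 0.0194, 0.1619]
tool_rot: [[-0.979, -0.206, 0.002], [-0.206, 0.979, 0.0], [-0.002, 0.0, -1.0]]
contact_force: [-4.9, 0.1, 12.6]
width: 0.0123
grip_force: 82.2
```

Call:
step_arm([
  {"xyz": [0, 0, 0], "twist": 0},
  {"xyz": [0, 0, 0], "twist": 0},
  {"xyz": [0, 0, 0], "twist": 0},
  {"xyz": [0, 0, 0], "twist": 0},
], claw=0.22, newtons=20)

```text
clock: 20.62
position: [0.5502, 0.0192, 0.1596]
tool_rot: [[-0.979, -0.206, -0.0], [-0.206, 0.979, -0.0], [0.0, 0.0, -1.0]]
contact_force: [-0.3, -0.4, 0.3]
width: 0.0183
grip_force: 0.0
```

```bash
python3 - <<'E'
from h import *
s=r.read_state();print(s['clock'],s['contact_force'],s['width'])
p=look('wrist',['nut_1_mid','scoop_grip','tray'],'w6.png',4)
look('side',['nut_1_mid','scoop_grip'],'d6.png',4)
look('scene',['nut_1_mid','scoop_grip'],'s6.png',4)
a=cv2.imread('pics/w5.png');
for n,im in (('before',a),('now',p['pixels'])):
    g=im.mean(2)[30:190,318:332].mean(1); print(n,list(np.round(g[::3]).astype(int)))
# nut blobs brown
for n,im in (('before',a),('now',p['pixels'])):
    hsv=cv2.cvtColor(im,cv2.COLOR_BGR2HSV);m=cv2.inRange(hsv,(2,80,40),(14,200,150));m[:,:265]=0;m[:,390:]=0;m[290:]=0
    k,_,st,ce=cv2.connectedComponentsWithStats(m); print(n,[(np.round(c).tolist(),int(t[4])) for c,t in zip(ce[1:],st[1:]) if t[4]>60])
E
```

```text
20.625 [-0.31777185 -0.42216683  0.31929821] 0.018349336508891863
wrist nut_1_mid 0.75 [0.515 0.032 0.036]
wrist scoop_grip 0.86 [0.523 0.012 0.024]
wrist tray 0.87 [ 0.479 -0.021  0.01 ]
side nut_1_mid 0.46 [0.518 0.029 0.034]
scene scoop_grip 0.79 [0.525 0.018 0.032]
before [np.int64(72), np.int64(69), np.int64(66), np.int64(63), np.int64(61), np.int64(60), np.int64(61), np.int64(62), np.int64(64), np.int64(67), np.int64(68), np.int64(68), np.int64(63), np.int64(168), np.int64(165), np.int64(176), np.int64(182), np.int64(181), np.int64(182), np.int64(178), np.int64(183), np.int64(181), np.int64(185), np.int64(184), np.int64(183), np.int64(179), np.int64(178), np.int64(181), np.int64(180), np.int64(180), np.int64(178), np.int64(182), np.int64(179), np.int64(183), np.int64(183), np.int64(179), np.int64(176), np.int64(175), np.int64(178), np.int64(177), np.int64(176), np.int64(175), np.int64(178), np.int64(174), np.int64(179), np.int64(178), np.int64(170), np.int64(165), np.int64(164), np.int64(169), np.int64(10), np.int64(14), np.int64(18), np.int64(22)]
now [np.int64(65), np.int64(6
[... 254 characters left out ...]
t64(171), np.int64(168), np.int64(174), np.int64(171), np.int64(178), np.int64(179), np.int64(172), np.int64(174), np.int64(174), np.int64(176), np.int64(176), np.int64(174), np.int64(180), np.int64(177), np.int64(183), np.int64(183), np.int64(177), np.int64(179), np.int64(180), np.int64(25), np.int64(22), np.int64(28), np.int64(30), np.int64(30), np.int64(30), np.int64(31), np.int64(30), np.int64(30), np.int64(30), np.int64(30), np.int64(29), np.int64(30), np.int64(29), np.int64(29), np.int64(30)]
before [([356.0, 173.0], 780), ([297.0, 178.0], 642), ([361.0, 232.0], 407), ([296.0, 232.0], 233)]
now [([357.0, 169.0], 623), ([295.0, 176.0], 457), ([359.0, 230.0], 416), ([297.0, 229.0], 227)]
```

```bash
python3 - <<'E'
from h import *
p=eyes.read_camera('wrist')
t=np.array([.979,.206]);c=np.array([.510,.011])
g=p['pixels'].mean(2)
for cols in ((285,295),(310,318),(322,330),(345,355)): print(cols,np.round(g[56:82,cols[0]:cols[1]].mean(1)).astype(int).tolist())
for v,z in ((60,.024),(66,.024),(69,.01),(73,.01),(75,.01),(72,.024),(74,.024)): 
    w=back(p,(325,v),z,True); print(v,z,np.round(w,4),'tray x',(w[:2]-c)@t)
for z in (.06,.07,.08): w=back(p,(325,144),z,True); print('bar front',z,w,(w[:2]-c)@t)
E
```

```text
(285, 295) [64, 62, 60, 58, 104, 155, 168, 167, 166, 139, 94, 73, 73, 85, 150, 186, 182, 182, 181, 182, 182, 182, 182, 182, 182, 183]
(310, 318) [71, 69, 66, 72, 123, 168, 167, 167, 165, 121, 71, 200, 185, 184, 187, 188, 92, 170, 181, 179, 179, 179, 179, 179, 180, 177]
(322, 330) [67, 66, 63, 73, 123, 168, 167, 168, 164, 121, 95, 198, 185, 186, 189, 192, 87, 176, 182, 181, 180, 180, 181, 180, 181, 177]
(345, 355) [67, 66, 66, 63, 82, 159, 166, 167, 170, 140, 78, 70, 73, 67, 158, 175, 173, 173, 172, 172, 172, 173, 172, 172, 172, 172]
60 0.024 [ 0.4498 -0.0028  0.024 ] tray x -0.06181813477528239
66 0.024 [ 0.4538 -0.002   0.024 ] tray x -0.05771708064822391
69 0.01 [ 0.4537 -0.002   0.01  ] tray x -0.05774578800746461
73 0.01 [ 0.4566 -0.0014  0.01  ] tray x -0.054849019512972205
75 0.01 [ 0.458  -0.0011  0.01  ] tray x -0.053404469107596025
72 0.024 [ 0.4578 -0.0012  0.024 ] tray x -0.05364100897881519
74 0.024 [ 0.4591 -0.0009  0.024 ] tray x -0.052287304360524055
bar front 0.06 [0.50146112 0.00796083 0.06      ] -0.008985628285513424
bar front 0.07 [0.50052711 0.00774963 0.07      ] -0.009943538071474719
bar front 0.08 [0.49959309 0.00753842 0.08      ] -0.010901447857436124
```

Call:
step_arm([
  {"xyz": [0, 0, 0], "twist": 0},
  {"xyz": [0, 0, 0], "twist": 0},
  {"xyz": [0.3, 0.06, 0], "twist": 0},
  {"xyz": [0.3, 0.06, -0.1], "twist": 0},
  {"xyz": [0, 0, -0.2], "twist": 0},
  {"xyz": [0, 0, 0], "twist": 0},
], claw=0, newtons=20)

```text
clock: 21.92
position: [0.5564, 0.0207, 0.1598]
tool_rot: [[-0.979, -0.206, 0.002], [-0.206, 0.979, 0.001], [-0.002, 0.0, -1.0]]
contact_force: [-6.0, 2.0, 18.5]
width: 0.0135
grip_force: 27.8
```

Call:
step_arm([
  {"xyz": [0, 0, 0], "twist": 0},
  {"xyz": [0, 0, 0], "twist": 0},
  {"xyz": [0, 0, 0], "twist": 0},
], claw=0.22)

```text
clock: 22.3
position: [0.556, 0.0204, 0.1564]
tool_rot: [[-0.979, -0.206, -0.001], [-0.206, 0.979, -0.0], [0.001, 0.0, -1.0]]
contact_force: [-0.5, -0.5, -0.2]
width: 0.0188
grip_force: 0.0
```

```bash
python3 - <<'E'
from h import *
s=r.read_state();print(s['clock'],s['position'],s['contact_force'],s['width'])
p=look('wrist',['nut_1_mid','scoop_grip'],'w7.png',4)
t=np.array([.979,.206]);c=np.array([.510,.011])
g=p['pixels'].mean(2)
for cols in ((285,295),(310,318),(322,330),(345,355)): print(cols,np.round(g[56:90,cols[0]:cols[1]].mean(1)).astype(int).tolist())
col=g[100:200,323:328].mean(1);v=100+np.argmax(col<60);print('barfront v',v)
for z in (.06,.07,.08): w=back(p,(325,v),z,True); print('bar front',z,w,(w[:2]-c)@t)
E
```

```text
22.3 [0.5560274  0.02038766 0.15642437] [-0.50066723 -0.49363728 -0.21484719] 0.018762947404352536
wrist nut_1_mid 0.61 [0.517 0.034 0.035]
wrist scoop_grip 0.95 [0.523 0.008 0.027]
(285, 295) [106, 72, 75, 75, 69, 135, 177, 184, 183, 182, 182, 183, 183, 183, 183, 183, 180, 172, 166, 166, 166, 167, 169, 167, 167, 166, 167, 169, 170, 171, 170, 169, 169, 171]
(310, 318) [82, 144, 189, 185, 186, 188, 170, 100, 185, 181, 180, 180, 180, 180, 180, 180, 175, 169, 168, 168, 169, 171, 170, 168, 167, 168, 170, 171, 173, 172, 171, 170, 171, 175]
(322, 330) [97, 165, 187, 185, 187, 188, 165, 84, 187, 182, 181, 181, 181, 180, 181, 182, 175, 169, 169, 169, 170, 171, 170, 169, 167, 167, 170, 172, 173, 173, 171, 171, 171, 175]
(345, 355) [98, 74, 74, 74, 69, 119, 173, 175, 173, 173, 173, 173, 173, 173, 174, 173, 172, 170, 170, 169, 169, 170, 170, 168, 167, 167, 169, 172, 173, 173, 171, 169, 170, 173]
barfront v 129
bar front 0.06 [0.49903026 0.00734679 0.06      ] -0.011491936563610448
bar front 0.07 [0.49858004 0.00723709 0.07      ] -0.011955301157119269
bar front 0.08 [0.49812982 0.0071274  0.08      ] -0.012418665750628145
```

Call:
step_arm([
  {"xyz": [0, 0, 0], "twist": 0},
  {"xyz": [0, 0, 0], "twist": 0},
  {"xyz": [0, 0, 0], "twist": 0},
  {"xyz": [0, 0, 0], "twist": 0},
], claw=0, newtons=25)

```text
clock: 22.95
position: [0.556, 0.0205, 0.1567]
tool_rot: [[-0.979, -0.206, -0.0], [-0.206, 0.979, 0.0], [0.0, 0.0, -1.0]]
contact_force: [0.1, 1.3, -2.1]
width: 0.0134
grip_force: 28.5
```

Call:
step_arm([
  {"xyz": [-0.2, -0.04, 0.1], "twist": 0},
  {"xyz": [-0.2, -0.04, 0.1], "twist": 0},
  {"xyz": [-0.2, -0.04, 0.1], "twist": 0},
  {"xyz": [0, 0, 0], "twist": 0},
])

```text
clock: 23.45
position: [0.5503, 0.0192, 0.1601]
tool_rot: [[-0.979, -0.206, 0.001], [-0.206, 0.979, 0.0], [-0.001, -0.0, -1.0]]
contact_force: [1.6, 0.2, -4.5]
width: 0.0136
grip_force: 28.1
```

Call:
step_arm([
  {"xyz": [-0.2, -0.04, 0.1], "twist": 0},
  {"xyz": [-0.2, -0.04, 0.1], "twist": 0},
  {"xyz": [-0.2, -0.04, 0.1], "twist": 0},
  {"xyz": [0, 0, 0], "twist": 0},
])

```text
clock: 23.95
position: [0.546, 0.0182, 0.1642]
tool_rot: [[-0.979, -0.206, 0.005], [-0.206, 0.979, 0.0], [-0.005, -0.001, -1.0]]
contact_force: [5.4, 1.0, -1.7]
width: 0.0134
grip_force: 28.5
```

```bash
python3 - <<'E'
from h import *
p=look('wrist',['nut_1_mid'],'w8.png',4)
t=np.array([.979,.206]);c=np.array([.510,.011])
g=p['pixels'].mean(2)
for cols in ((285,295),(322,330)): print(cols,np.round(g[56:100,cols[0]:cols[1]].mean(1)).astype(int).tolist())
col=g[100:200,323:328].mean(1);v=100+np.argmax(col<60);print('barfront v',v)
w=back(p,(325,v),.07,True); print('bar front',(w[:2]-c)@t)
E
```

```text
wrist nut_1_mid 0.67 [0.51 0.03 0.04]
(285, 295) [78, 77, 76, 77, 73, 68, 65, 65, 63, 61, 99, 153, 172, 172, 169, 142, 93, 74, 72, 120, 191, 186, 185, 179, 164, 165, 165, 166, 168, 168, 167, 165, 166, 168, 169, 170, 169, 168, 168, 169, 173, 173, 172, 173]
(322, 330) [68, 67, 69, 68, 69, 69, 69, 68, 65, 66, 100, 172, 172, 171, 172, 126, 105, 187, 190, 190, 193, 176, 156, 161, 168, 168, 168, 170, 170, 168, 167, 167, 169, 170, 171, 171, 170, 169, 169, 172, 176, 175, 173, 176]
barfront v 130
bar front -0.02085980677741561
```

Call:
step_arm([
  {"xyz": [-0.6, -0.13, 0.4], "twist": 0},
  {"xyz": [-0.6, -0.13, 0.4], "twist": 0},
  {"xyz": [-0.5, -0.1, 0.3], "twist": 0},
  {"xyz": [-0.5, -0.1, 0.3], "twist": 0},
  {"xyz": [0, 0, 0], "twist": 0},
])

```text
clock: 24.68
position: [0.526, 0.0139, 0.1798]
tool_rot: [[-0.979, -0.206, 0.01], [-0.206, 0.979, 0.001], [-0.01, -0.001, -1.0]]
contact_force: [7.1, 1.9, 2.7]
width: 0.0134
grip_force: 29.5
```

```bash
python3 - <<'E'
from h import *
p=look('wrist',['nut_1_mid'],'w9.png',4)
look('scene',['nut_1_mid','scoop_lip'],'s9.png',4)
t=np.array([.979,.206]);c=np.array([.510,.011])
g=p['pixels'].mean(2)
for cols in ((285,295),(322,330)): print(cols,np.round(g[56:120,cols[0]:cols[1]].mean(1)).astype(int).tolist())
col=g[100:200,323:328].mean(1);v=100+np.argmax(col<60);print('barfront v',v)
w=back(p,(325,v),.07,True); print('bar front',(w[:2]-c)@t)
E
```

```text
wrist nut_1_mid 0.89 [0.506 0.032 0.052]
scene scoop_lip 0.57 [0.508 0.012 0.053]
(285, 295) [80, 77, 80, 82, 80, 77, 75, 75, 73, 73, 74, 76, 74, 73, 76, 79, 80, 79, 78, 78, 76, 77, 80, 82, 83, 83, 83, 86, 85, 86, 87, 82, 75, 73, 72, 72, 71, 73, 71, 65, 119, 174, 181, 180, 167, 132, 132, 196, 192, 191, 191, 191, 192, 181, 166, 161, 163, 164, 165, 163, 162, 162, 163, 165]
(322, 330) [78, 76, 75, 74, 73, 72, 70, 69, 67, 66, 66, 66, 65, 64, 64, 64, 64, 64, 66, 65, 65, 66, 67, 68, 68, 69, 69, 71, 71, 72, 72, 73, 73, 72, 71, 69, 68, 66, 64, 82, 132, 183, 181, 178, 159, 137, 178, 198, 196, 198, 191, 139, 192, 174, 166, 164, 165, 165, 166, 163, 163, 162, 165, 167]
barfront v 139
bar front -0.034663620411216296
```

Call:
step_arm([
  {"xyz": [-0.35, -0.07, 0.17], "twist": 0},
  {"xyz": [-0.35, -0.07, 0.16], "twist": 0},
  {"xyz": [-0.35, -0.07, 0.15], "twist": 0},
  {"xyz": [-0.35, -0.07, 0.13], "twist": 0},
  {"xyz": [-0.35, -0.07, 0.12], "twist": 0},
  {"xyz": [-0.35, -0.07, 0.11], "twist": 0},
  {"xyz": [-0.35, -0.07, 0.1], "twist": 0},
  {"xyz": [-0.35, -0.07, 0.1], "twist": 0},
])

```text
clock: 25.92
position: [0.5007, 0.0086, 0.1919]
tool_rot: [[-0.978, -0.206, 0.016], [-0.206, 0.979, 0.002], [-0.016, -0.001, -1.0]]
contact_force: [8.8, 2.8, 11.2]
width: 0.014
grip_force: 31.6
```

```bash
cat >> h.py <<'E'
def nuts(p,z=.012):
    hsv=cv2.cvtColor(p['pixels'],cv2.COLOR_BGR2HSV);m=cv2.inRange(hsv,(2,80,40),(14,200,150))
    k,_,st,ce=cv2.connectedComponentsWithStats(m)
    t=np.array([.979,.206]);n=np.array([-.206,.979]);c=np.array([.510,.011])
    for ct,s in zip(ce[1:],st[1:]):
        if s[4]>60:
            w=back(p,ct,z,True)[:2]-c
            if abs(w@t)<.15 and abs(w@n)<.08: print('blob',np.round(ct),s[4],'tray xy',np.round([w@t,w@n],3))
E
python3 - <<'E'
from h import *
p=look('wrist',['nut_1_mid'],'w10.png',4)
look('scene',['nut_1_mid','scoop_lip'],'s10.png',4)
nuts(p)
g=p['pixels'].mean(2)
print(np.round(g[80:180,322:330].mean(1)).astype(int).tolist())
E
```

```text
wrist nut_1_mid 0.57 [0.462 0.018 0.034]
scene nut_1_mid 0.18 [0.484 0.024 0.045]
scene scoop_lip 0.61 [0.517 0.014 0.073]
scene scoop_lip 0.58 [0.43  0.183 0.041]
scene scoop_lip 0.46 [0.548 0.177 0.017]
blob [353. 172.] 1267 tray xy [-0.026  0.021]
blob [300. 173.] 906 tray xy [-0.026 -0.022]
[92, 91, 91, 89, 89, 87, 84, 83, 81, 80, 78, 77, 76, 74, 72, 72, 70, 70, 70, 70, 69, 68, 68, 69, 69, 69, 70, 70, 71, 72, 73, 74, 75, 75, 76, 76, 77, 77, 77, 76, 74, 74, 72, 72, 70, 70, 74, 82, 111, 162, 196, 190, 182, 158, 167, 206, 203, 207, 184, 189, 196, 196, 194, 168, 166, 166, 167, 167, 165, 165, 157, 100, 12, 22, 24, 26, 26, 26, 26, 25, 25, 26, 25, 26, 26, 26, 26, 26, 26, 26, 26, 25, 27, 27, 27, 26, 26, 27, 26, 27]
```

Call:
step_arm([
  {"xyz": [-0.34, -0.07, 0.12], "twist": 0},
  {"xyz": [-0.34, -0.07, 0.1], "twist": 0},
  {"xyz": [-0.34, -0.07, 0.08], "twist": 0},
  {"xyz": [-0.34, -0.07, 0.06], "twist": 0},
  {"xyz": [-0.34, -0.07, 0.05], "twist": 0},
  {"xyz": [-0.34, -0.07, 0.05], "twist": 0},
  {"xyz": [-0.34, -0.07, 0.03], "twist": 0},
  {"xyz": [0, 0, 0], "twist": 0},
])

```text
clock: 27.18
position: [0.4767, 0.0036, 0.1974]
tool_rot: [[-0.978, -0.206, 0.017], [-0.206, 0.979, 0.002], [-0.017, -0.001, -1.0]]
contact_force: [7.3, 2.1, 15.8]
width: 0.0137
grip_force: 33.3
```

```bash
python3 - <<'E'
from h import *
p=look('wrist',['nut_1_mid','scoop_lip'],'w11.png',4)
look('scene',['nut_1_mid','scoop_lip'],'s11.png',4)
look('side',['nut_1_mid','scoop_lip'],'d11.png',4)
nuts(p)
g=p['pixels'].mean(2)
print(np.round(g[80:200,322:330].mean(1)).astype(int).tolist())
E
```

```text
wrist nut_1_mid 0.85 [0.46  0.019 0.037]
wrist scoop_lip 0.67 [0.481 0.002 0.116]
scene scoop_lip 0.76 [0.512 0.011 0.083]
side nut_1_mid 0.47 [0.465 0.018 0.036]
side nut_1_mid 0.18 [0.681 0.272 0.015]
side scoop_lip 0.81 [ 0.52  -0.002  0.097]
blob [299. 202.] 798 tray xy [-0.023 -0.024]
blob [353. 202.] 1150 tray xy [-0.023  0.022]
[96, 79, 69, 70, 70, 71, 73, 76, 79, 81, 83, 84, 84, 83, 84, 83, 83, 85, 86, 88, 90, 91, 92, 93, 92, 94, 94, 94, 95, 95, 95, 94, 93, 91, 89, 87, 85, 84, 82, 81, 80, 79, 77, 75, 74, 74, 73, 72, 72, 72, 71, 72, 71, 72, 72, 72, 73, 74, 75, 76, 77, 78, 78, 79, 80, 80, 80, 79, 78, 76, 75, 73, 73, 71, 75, 119, 102, 96, 93, 118, 195, 197, 194, 185, 152, 55, 22, 24, 25, 26, 26, 25, 26, 26, 26, 25, 25, 26, 25, 25, 25, 25, 25, 26, 25, 25, 26, 26, 25, 26, 25, 26, 25, 26, 26, 26, 25, 26, 26, 26]
```

Call:
step_arm([
  {"xyz": [0, 0, 0], "twist": 0},
  {"xyz": [0, 0, 0], "twist": 0},
  {"xyz": [0.4, 0.08, 0], "twist": 0},
  {"xyz": [0.4, 0.08, 0.1], "twist": 0},
  {"xyz": [0.4, 0.08, 0.3], "twist": 0},
  {"xyz": [0.4, 0.08, 0.4], "twist": 0},
  {"xyz": [0.4, 0.08, 0.4], "twist": 0},
  {"xyz": [0, 0, 0], "twist": 0},
], claw=0, newtons=70)

```text
clock: 28.62
position: [0.4902, 0.007, 0.204]
tool_rot: [[-0.979, -0.206, -0.001], [-0.206, 0.979, 0.0], [0.001, 0.0, -1.0]]
contact_force: [-0.4, 0.7, -3.4]
width: 0.0131
grip_force: 68.3
```

```bash
python3 - <<'E'
from h import *
p=look('wrist',['nut_1_mid','scoop_lip'],'w12.png',4)
look('side',['nut_1_mid','scoop_lip'],'d12.png',4)
q=look('scene',['nut_1_mid'],'s12.png',4)
nuts(p)
g=p['pixels'].mean(2)
print(np.round(g[80:200,322:330].mean(1)).astype(int).tolist())
E
```

```text
wrist nut_1_mid 0.79 [0.463 0.019 0.034]
wrist scoop_lip 0.92 [0.494 0.005 0.104]
side nut_1_mid 0.52 [0.465 0.019 0.034]
side scoop_lip 0.64 [0.526 0.003 0.092]
blob [300. 186.] 821 tray xy [-0.025 -0.022]
blob [350. 187.] 1053 tray xy [-0.024  0.021]
[83, 83, 82, 82, 82, 82, 83, 85, 86, 88, 90, 91, 91, 91, 92, 93, 93, 93, 92, 92, 91, 89, 87, 86, 84, 82, 81, 80, 79, 77, 76, 75, 73, 72, 71, 71, 70, 70, 69, 70, 70, 70, 71, 71, 72, 72, 73, 73, 74, 75, 76, 76, 76, 76, 76, 74, 73, 72, 72, 71, 70, 79, 102, 92, 86, 163, 194, 194, 186, 151, 197, 206, 207, 203, 176, 196, 197, 197, 197, 196, 196, 197, 197, 201, 177, 5, 18, 24, 25, 25, 25, 25, 24, 26, 25, 25, 25, 26, 25, 25, 24, 25, 24, 25, 25, 25, 25, 25, 25, 24, 25, 25, 25, 26, 25, 24, 24, 25, 24, 24]
```

Call:
step_arm([
  {"xyz": [0.4, 0.08, 0.2], "twist": 0},
  {"xyz": [0.4, 0.08, 0.2], "twist": 0},
  {"xyz": [0.5, 0.1, 0.2], "twist": 0},
  {"xyz": [0.5, 0.1, 0.2], "twist": 0},
  {"xyz": [0.4, 0.08, 0.2], "twist": 0},
  {"xyz": [0, 0, 0], "twist": 0},
  {"xyz": [0, 0, 0], "twist": 0},
])

```text
clock: 29.9
position: [0.5122, 0.0113, 0.2142]
tool_rot: [[-0.979, -0.206, -0.0], [-0.206, 0.979, -0.0], [0.0, -0.0, -1.0]]
contact_force: [0.6, 0.1, -2.8]
width: 0.0132
grip_force: 68.5
```

```bash
python3 - <<'E'
from h import *
p=look('wrist',['nut_1_mid','scoop_lip'],'w13.png',4)
look('side',['nut_1_mid'],'d13.png',4)
q=look('scene',['nut_1_mid'],'s13.png',4)
print(np.mean([r.read_state()['contact_force'] for _ in range(1)],0))
nuts(p)
g=p['pixels'].mean(2)
for cols in ((290,300),(322,330),(345,355)):print(np.round(g[80:200,cols[0]:cols[1]].mean(1)).astype(int).tolist())
E
```

```text
wrist nut_1_mid 0.67 [0.468 0.019 0.028]
wrist scoop_lip 0.95 [0.516 0.012 0.094]
side nut_1_mid 0.62 [0.522 0.163 0.015]
[ 0.49221439 -0.07821846 -4.08692048]
blob [347. 158.] 946 tray xy [-0.026  0.019]
blob [305. 155.] 734 tray xy [-0.028 -0.019]
[83, 79, 81, 82, 81, 79, 76, 76, 77, 77, 77, 76, 76, 78, 80, 81, 80, 79, 79, 81, 82, 84, 84, 85, 85, 84, 86, 84, 77, 72, 71, 72, 73, 74, 72, 70, 61, 148, 185, 187, 177, 155, 196, 196, 195, 195, 195, 194, 194, 194, 194, 194, 194, 190, 171, 135, 121, 111, 104, 99, 92, 91, 90, 88, 86, 85, 85, 84, 84, 87, 86, 84, 84, 87, 85, 96, 95, 90, 89, 91, 83, 81, 81, 81, 80, 84, 83, 85, 85, 85, 87, 85, 89, 92, 103, 120, 137, 149, 150, 150, 149, 151, 152, 151, 150, 151, 153, 154, 154, 154, 151, 148, 149, 150, 150, 150, 150, 150, 150, 151]
[80, 79, 77, 75, 74, 73, 72, 70, 69, 67, 68, 67, 67, 65, 66, 66, 66, 67, 67, 67, 69, 70, 71, 71, 72, 73, 73, 73, 73, 72, 71, 70, 69, 68, 67, 65, 56, 167, 185, 185, 169, 168, 207, 199, 198, 214, 204, 192, 192, 193, 192, 192, 192, 192, 192, 192, 191, 192, 191, 191, 192, 191, 192, 191, 191, 191, 190, 191, 190, 190, 190, 190, 189, 185, 174, 174, 174, 173, 173, 173, 172, 172, 178, 183, 161, 6, 19, 23, 24, 23, 23, 24, 22, 24, 23, 24, 24, 23, 23, 24, 23, 23, 23, 22, 24, 24, 23, 22, 22, 23, 24, 23, 24, 24, 24, 24, 24, 23, 23, 23]
[74, 76, 78, 79, 76, 74, 72, 69, 67, 66, 66, 66, 67, 68, 68, 68, 67, 67, 66, 65, 65, 66, 67, 68, 69, 71, 71, 72, 73, 72, 73, 74, 74, 75, 75, 73, 69, 146, 179, 186, 178, 162, 188, 187, 187, 187, 187, 177, 137, 95, 72, 60, 49, 40, 36, 35, 36, 37, 38, 39, 39, 39, 40, 40, 41, 44, 50, 57, 56, 56, 56, 55, 51, 48, 51, 56, 59, 60, 58, 49, 46, 43, 41, 41, 41, 42, 44, 45, 48, 47, 44, 48, 49, 55, 62, 64, 66, 78, 78, 72, 66, 63, 63, 64, 65, 61, 109, 196, 220, 221, 218, 215, 214, 214, 212, 217, 219, 219, 228, 207]
```

Call:
step_arm([
  {"xyz": [-0.8, -0.16, 0], "twist": 0},
  {"xyz": [0.8, 0.16, 0], "twist": 0},
  {"xyz": [-0.8, -0.16, 0], "twist": 0},
  {"xyz": [0.8, 0.16, 0], "twist": 0},
  {"xyz": [0, 0, 0], "twist": 0},
  {"xyz": [0, 0, 0], "twist": 0},
])

```text
clock: 31.0
position: [0.5125, 0.0113, 0.2142]
tool_rot: [[-0.979, -0.206, -0.0], [-0.206, 0.979, -0.0], [0.0, -0.0, -1.0]]
contact_force: [-0.1, -0.5, -2.8]
width: 0.013
grip_force: 68.4
```

```bash
python3 - <<'E'
from h import *
p=look('wrist',['nut_1_mid','scoop_lip'],'w14.png',4)
print(r.read_state()['contact_force'])
nuts(p)
# coarse class map of the mouth area
hsv=cv2.cvtColor(p['pixels'],cv2.COLOR_BGR2HSV);g=p['pixels'].mean(2)
b=(hsv[...,1]>80)&(g<150)
for v in range(112,230,4): print(v,''.join('n' if b[v,u] else '#' if g[v,u]<45 else '-' if g[v,u]<125 else '+' if g[v,u]<182 else '.' for u in range(240,412,3)))
E
```

```text
wrist nut_1_mid 0.79 [0.474 0.021 0.024]
wrist scoop_lip 0.81 [0.515 0.009 0.092]
[ 0.61191148 -0.41824844 -3.49368954]
blob [306. 146.] 663 tray xy [-0.036 -0.018]
blob [344. 156.] 759 tray xy [-0.027  0.016]
112 nnn-------------------------------------------------------
116 nnn--------------------------------------------+--------+-
120 nn----+++++++++++++++++++++++++++++++++++.........-----++-
124 nnn---.-...........................+...........--.-----+++
128 nnnn-+.-+......................................--.----++++
132 nnnn-+.-+...........+nnn+........+-nnn+........-+.--++++++
136 nnn---.-+.........-nnnnnnn-.....nnn##nn-.......-+.--++++++
140 nnnn--.-+........-nnnnnnnnn-...-nn#####nn......--.----+--+
144 -+--n-.-+........nnnnnnnnnnn...nnn-####nn......--.--------
148 ---nnn.-+........nnnnnnnnnn-...nnn-####nn......-+.--------
152 nn--nn.-++.......nnnnnnnnnn-...nnnnnnnnnn......-+.--------
156 nnnnn-.--+...+++.++-nnnnn-+...-nnnnnnnnn.......-..--------
160 nnnnn-.--++..+-+.....-n-....nnn###nnn+....-....-..n-------
164 nnnnn-.--++..+--+........++-nn######n..+..-....-..n-------
168 nnnn
[... 299 characters left out ...]
++-++++
188 ---+++++-+++---+++++++++#########-++......---.+-....+-++++
192 +---++++-+++---+++++++++#########-++......+--.+-....++++++
196 +-n-++.+-+++---+++++++++#########-++.......---.-....-+++++
200 +-----++-++---++++++++++#########-+...+....---.-.+++++++++
204 +------+-++---++++++++++#########-++++++++.---.-.+++++++++
208 +------+-++---++++++++++#########-+++++++++---+..+++++++++
212 -------.-+---+++++++++++#########-++++++++++---..+++++++++
216 +------.-+---+++++++++++#########-++++++++++---+.+++++++++
220 -------.-+---++++++++++-#########-++++++++++---+++++++++++
224 -------.+----++++++++++-#########-+++++++++++---++++++++++
228 -------+----+++++++++++-#########-+++++++++++----+++++++++
```

Call:
step_arm([
  {"xyz": [1.5, 0.3, 0.7], "twist": 0},
  {"xyz": [-1.5, -0.3, -0.7], "twist": 0},
  {"xyz": [1.5, 0.3, 0.7], "twist": 0},
  {"xyz": [-1.5, -0.3, -0.7], "twist": 0},
  {"xyz": [1.5, 0.3, 0.7], "twist": 0},
  {"xyz": [-1.5, -0.3, -0.7], "twist": 0},
  {"xyz": [0, 0, 0], "twist": 0},
  {"xyz": [0, 0, 0], "twist": 0},
])

```text
clock: 32.15
position: [0.5126, 0.0113, 0.2144]
tool_rot: [[-0.979, -0.206, 0.001], [-0.206, 0.979, 0.0], [-0.001, -0.0, -1.0]]
contact_force: [0.2, -0.1, -3.0]
width: 0.0126
grip_force: 68.6
```

```bash
cat >> h.py <<'E'
def amap(p,v0=112,v1=230,u0=240,u1=412):
    hsv=cv2.cvtColor(p['pixels'],cv2.COLOR_BGR2HSV);g=p['pixels'].mean(2)
    b=(hsv[...,1]>80)&(g<150)
    for v in range(v0,v1,4): print(v,''.join('n' if b[v,u] else '#' if g[v,u]<45 else '-' if g[v,u]<125 else '+' if g[v,u]<182 else '.' for u in range(u0,u1,3)))
E
python3 - <<'E'
from h import *
p=look('wrist',['nut_1_mid'],'w15.png',4)
print(r.read_state()['contact_force'],r.read_state()['clock'])
nuts(p); amap(p,116,204)
E
```

```text
wrist nut_1_mid 0.77 [0.475 0.017 0.022]
[ 1.95675694  0.7762112  -3.4416727 ] 32.25
blob [305. 146.] 664 tray xy [-0.036 -0.018]
blob [343. 150.] 396 tray xy [-0.032  0.015]
116 nnn--------------+-----------------------+-----+----------
120 nn----+++++++++++++++++++++++++++++++++++.........-----+++
124 nnn---.-...........................+...........--.-----+++
128 nnn--+.-+..........................+...........--.-----+++
132 nnnn-+.-+...........+nnn+..........++..........-+.--++++++
136 nnn--+.-+.......+.-nnnnnnn-.......-n-.........+-+.---+-+++
140 nnnn--.-++.......-nnnnnnnnn-...-nnnnnn.........-+.----+---
144 -+--n-.-+++......nnnnnnnnnnn..+nnn#-nnn........--.--------
148 -n---n.-++.......nnnnnnnnnnn..+nn#####nn.......-+.--------
152 nn--nn.-+.+......nnnnnnnnnn-..-n#-###-nn.......-+.--------
156 nnnnn-.--++..++++++-nnnnn-+...nnn####nn+.......-..--------
160 nnnnn-.--++..+-++....-n........-nnnnnnn+..-....-..n-------
164 nnnnn-.--++..+--+........++++-++.-n-...+..-....-..n-------
168 nnnn--+--++.++--+.......+#######-......+.+-....-..-----+++
172 --n..++--++.+---........#########+.+++++.---...-....+----+
176 ---.+++--++.+---++++++++#########++......---..+-....+-+-++
180 ---.--++-++++---++++++++#########-++.....+--...-..-.+--+++
184 ---+--++-++++---++++++++#########-++......--+.+-.+--+-++++
188 ----++++-+++---+++++++++#########+++......---.+-....+-++++
192 +---++++-+++---+++++++++#########-++......+--.+-....++++++
196 +-n---.+-+++---+++++++++#########-++.......---.-....++++++
200 +----n++-++---++++++++++#########-++..+....---.-.+++++++++
```

```bash
python3 - <<'E'
from h import *
p=eyes.read_camera('wrist'); amap(p,204,330)
q=look('side',['nut_1_mid','scoop_grip'],'d15.png',3)
print(np.round(proj(q,[.55,.02,.08])),np.round(proj(q,[.475,.005,.02])))
E
```

```text
204 +------+-++---++++++++++#########-+++++++++---.-.+++++++++
208 +------+-++---++++++++++#########-+++++++++---+..+++++++++
212 -------.-+---+++++++++++#########-++++++++++---..+++++++++
216 +------.-+---+++++++++++#########-++++++++++---+.+++++++++
220 -------.-+---+++++++++++#########-++++++++++---+++++++++++
224 -------++----++++++++++-#########-+++++++++++---++++++++++
228 -------+----+++++++++++-#########-+++++++++++----+++++++++
232 -------+----+++++++++++-#########-+++++++++++----+++++++++
236 -------+----+++++++----###########----++++++++---+-+++++++
240 -------+----+++++++----###########----++++++++---++++++++-
244 -------+---++++-###----############---###-...+---++++++++-
248 -------+---+++####-----############----####..+----++++++++
252 -------+---+++####----#############----####+.+----+++++++-
256 ----nn++---++---------#############---------.+----+++++++-
260 -nnnnn+----++#####----#############-----####.++---+++++++-
264 nnnnnn+----+-####-----#############-----####-++---+++++++-
268 nnnnnn+----########-+--###########--+-########+---.++++++-
272 -nnnnn+---##########-+-##
[... 280 characters left out ...]
###-#
292 ######################-###########-#####################--
296 ######################-###########-######################-
300 ##################################-#################---###
304 ######################-###########-#######################
308 ###########-#########-############--#########-############
312 #####################-+###########-+#################-###-
316 #####################-+###########+.###################-##
320 #####################-+###########+.##################--##
324 #####################-+###########++####################--
328 ######################-###########-n######################
side scoop_grip 0.15 [0.523 0.165 0.016]
[310. 199.] [289. 227.]
```

```bash
python3 - <<'E'
from h import *
d=cv2.imread('pics/d15.png');s=eyes.read_camera('scene')['pixels']
def m(im,v0,v1,u0,u1):
    hsv=cv2.cvtColor(im,cv2.COLOR_BGR2HSV);g=im.mean(2);b=(hsv[...,1]>80)&(g<150)&(hsv[...,0]<15)
    for v in range(v0,v1): print(v,''.join('n' if b[v,u] else '#' if g[v,u]<45 else '-' if g[v,u]<125 else '+' if g[v,u]<182 else '.' for u in range(u0,u1)))
m(d,175,250,262,350)
print()
m(s,190,262,300,395)
E
```

```text
175 ++++.+..+++++.+---++---------#--###---#####---------+++++++++-++++++++nn++++++nnnn----#-
176 ++..++++..++++---+.++---------#--#-#---###-#--------------+++++++++++++nn++++nnnn+++-##-
177 +++.+++-+.+++-----++++-------##-#-##-#######---------+++++++++++++++++.+n+++nnnn++++----
178 ++..++++-+++-------+++----++------#-###-####--#-----+++++++++++++++.+++++++nnnn++++++++-
179 ++++++++---+++++++--++-------#----##-#-#####-#--------+++++++++++++.++++nnnnn-++++++++++
180 -++...++----+++++++-----++++-#----#-----##-##-------------++++++++++.+++nnnn++++++++++++
181 --+.+++------+.+++++--++.+++---------#----#-#-+.-----------++++++++++..+nnn-++++++++++++
182 +--++--------+++.++++++.++..+----##-##-------#++-----------+++++++++++..+n-+++++++++++++
183 ++-----------+++++++++++++..++----#------------+------------+++++++++++..+++++++++++++++
184 ..+----------+++-++++++++++.++-+--####--#------+-----------++++++++++++++.++++++++++++++
185 ++++--++------++-++.+++.+.++.+--#####---------------------++++++++++------+++..+++++++++
186 ..++++++++------+++++++.+++.++----#####---------#--------+++++++++++-----
[... 12375 characters left out ...]

255 nn+++++++--+++++.++++++++++-+..--++++..+++++++++-+.+++++++++++++++-----------------------------
256 +.+n+++++++....++++++++++++++--++----++.++++++++++++++++++++++++-------------------n-----------
257 -+n+++++..........+++++++++++++++-----++..++++++++++++++++++++---------------------------------
258 nnnnn++............++++++++++++++-++----++.++++++++++++++.-++----------------------------------
259 +nnnn............++++++++++++++++++++++++-+.+++++++++++.+++------------------------------------
260 ++nnn+.++....+...+.++++.++++++++++++++++++-++.+++++++++.+--------------------------------------
261 .++nnn++++..++++++++++++++++++++++++++++++++++.+++++..+-++-------------------------------------
```

Call:
step_arm([
  {"xyz": [0.3, 0.06, 0.2], "twist": 0},
  {"xyz": [0.4, 0.08, 0.3], "twist": 0},
  {"xyz": [0.5, 0.1, 0.4], "twist": 0},
  {"xyz": [0.5, 0.1, 0.4], "twist": 0},
  {"xyz": [0, 0, 0.4], "twist": 0},
  {"xyz": [0, 0, 0], "twist": 0},
])

```text
clock: 33.25
position: [0.5295, 0.0148, 0.2316]
tool_rot: [[-0.979, -0.206, 0.001], [-0.206, 0.979, -0.0], [-0.001, -0.0, -1.0]]
contact_force: [1.0, 0.0, -2.8]
width: 0.0134
grip_force: 68.6
```

```bash
python3 - <<'E'
from h import *
p=look('wrist',['nut_1_mid'],'w16.png',4)
print(r.read_state()['contact_force'],r.read_state()['clock'])
nuts(p); amap(p,80,190)
EE=0
s=eyes.read_camera('scene')['pixels']
hsv=cv2.cvtColor(s,cv2.COLOR_BGR2HSV);g=s.mean(2);b=(hsv[...,1]>80)&(g<150)&(hsv[...,0]<15)
for v in range(224,256): print(v,''.join('n' if b[v,u] else '#' if g[v,u]<45 else '-' if g[v,u]<125 else '+' if g[v,u]<182 else '.' for u in range(325,385)))
E
```

```text
wrist nut_1_mid 0.81 [0.477 0.017 0.021]
[-0.50907404  0.20840518 -3.70556242] 33.35
blob [307. 125.] 576 tray xy [-0.036 -0.018]
blob [343. 130.] 344 tray xy [-0.031  0.015]
blob [335. 166.] 81 tray xy [0.002 0.009]
80 +++---------------------------------------++---------nn---
84 +++-------------------------------------------------------
88 +++-------------------------------------------------------
92 --nn------------------------------------------------------
96 nnnnn-------------nn-----------------------n--------------
100 nnnn---++++++++++++++++++++++++++++++++++........-----+---
104 nnnn---.-+.......................+.+.+...++..+--.-----++--
108 nnnnnn-.-+.........................+++.........-.-----+++-
112 nnnnn--+-++..........+nn+..........+.+.+......-+.-----++++
116 nnnnnn-.-++........-nnnnnn+.......+-.++.......-+.--++-++-+
120 nnnnn--.-++.......nnnnnnnnnn...-nnnnn+........--.-----++--
124 nn---nn+-++.......nnnnnnnnnn..+nnn##nnn.......--.---------
128 +-----n+-++.......nnnnnnnnnn..+n#--##nn.......-+.---------
132 -nnn--n+--++......nnnnnnnnn-..nn#####nn.......-..---------
136 nn
[... 2255 characters left out ...]
...........+nnn------nnn+nnnn--..+-+++++++++++-+--
246 +++++++++-...+.......-nnnnn-nnnnn-.+--+...-++++++++++++++---
247 ++++++++++++.........+nnnnnnnnnnn-..+...+++++++++++++++-----
248 +..+++++++++++........nnnnnnnnnnn-....+++++++++++++++-------
249 ....+++++++++++.......nnnnnnnnnn-+..+++++++++++++-+---------
250 ...+..+++++++++++.....+-nnnnnn-+..+-+++++++++++++-----------
251 .+-++...++++++++++......-nnn-+..+-++++++++++++++------------
252 ..-+.....+++++++++++.....+++...-++++++++++++++--------------
253 +..........++++++++++........+++++++++++++++----------------
254 +-......--+.+++++++++++....+++++++++++++-++-----------------
255 ++-+..--++++..+++++++++-+.+++++++++++++++-------------------
```

Call:
step_arm([
  {"xyz": [0, 0, 0.7], "twist": 0},
  {"xyz": [0, 0, 1.3], "twist": 0},
  {"xyz": [0, 0, 2], "twist": 0},
  {"xyz": [0, 0, 2], "twist": 0},
  {"xyz": [0, 1, 0], "twist": 0},
  {"xyz": [-0.3, 2, 0], "twist": -0.03},
  {"xyz": [-0.5, 3, 0], "twist": -0.05},
  {"xyz": [-0.5, 3, 0], "twist": -0.05},
])

```text
clock: 34.4
position: [0.5158, 0.106, 0.2906]
tool_rot: [[-0.997, -0.075, -0.001], [-0.075, 0.997, 0.0], [0.001, 0.0, -1.0]]
contact_force: [-0.1, 0.3, -2.5]
width: 0.0131
grip_force: 68.6
```

Call:
step_arm([
  {"xyz": [-0.5, 3.5, 0], "twist": -0.05},
  {"xyz": [-0.6, 3.5, 0], "twist": -0.05},
  {"xyz": [-0.7, 3.5, 0], "twist": -0.05},
  {"xyz": [-0.7, 3.5, 0], "twist": -0.05},
  {"xyz": [-0.7, 3.5, 0], "twist": -0.05},
  {"xyz": [-0.6, 3, 0], "twist": -0.01},
  {"xyz": [-0.5, 2, 0], "twist": 0},
  {"xyz": [0, 0.8, 0], "twist": 0},
])

```text
clock: 35.4
position: [0.4727, 0.3387, 0.2907]
tool_rot: [[-0.984, 0.18, -0.001], [0.18, 0.984, -0.001], [0.001, -0.001, -1.0]]
contact_force: [-0.4, 0.0, -2.3]
width: 0.0132
grip_force: 68.6
```

Call:
step_arm([
  {"xyz": [0, 0, -2], "twist": 0},
  {"xyz": [0, 0, -3], "twist": 0},
  {"xyz": [0, 0, -2], "twist": 0},
  {"xyz": [0, 0, -1], "twist": 0},
  {"xyz": [0, 0, 0], "twist": 0},
])

```text
clock: 36.02
position: [0.4733, 0.3371, 0.2107]
tool_rot: [[-0.983, 0.182, -0.001], [0.182, 0.983, -0.001], [0.001, -0.001, -1.0]]
contact_force: [0.5, 0.8, -3.2]
width: 0.013
grip_force: 68.5
```

```bash
python3 - <<'E'
from h import *
q=look('side',['nut_1_mid','scoop_grip','scoop_lip','cover_mid','measure_mid','clamp_mid'],'d17.png',2)
s=look('scene',['nut_1_mid','scoop_grip','scoop_lip','cover_mid','measure_mid','black_roll_mid','clamp_mid'],'s17.png',2)
st=r.read_state();print(st['clock'],st['position'],st['contact_force'])
p=eyes.read_camera('wrist');amap(p,100,300,200,440)
E
```

```text
side nut_1_mid 0.65 [0.475 0.023 0.016]
side scoop_grip 0.64 [0.505 0.338 0.103]
side scoop_grip 0.3 [0.506 0.015 0.004]
side scoop_lip 0.85 [0.507 0.337 0.105]
side cover_mid 0.95 [0.554 0.164 0.021]
side cover_mid 0.33 [0.438 0.162 0.055]
side measure_mid 0.94 [0.441 0.159 0.054]
side measure_mid 0.62 [0.558 0.163 0.019]
scene nut_1_mid 0.28 [ 0.472 -0.008  0.034]
scene scoop_grip 0.77 [0.49  0.34  0.079]
scene scoop_lip 0.93 [0.49  0.339 0.081]
scene scoop_lip 0.24 [0.507 0.159 0.037]
scene cover_mid 0.97 [0.546 0.176 0.018]
scene cover_mid 0.75 [0.428 0.185 0.039]
scene measure_mid 0.96 [0.431 0.186 0.039]
scene measure_mid 0.15 [0.551 0.174 0.02 ]
scene black_roll_mid 0.74 [0.693 0.009 0.011]
scene clamp_mid 0.58 [0.509 0.157 0.036]
scene clamp_mid 0.49 [0.669 0.257 0.01 ]
36.775 [0.4733246  0.3377515  0.21120574] [ 0.29915736 -0.17390799 -3.37613788]
100 ------------------------nnn+++nnnn++nnnnn+++++++++++++++++++++++.........--++nn-
104 --------------------+++nnn++++nn+++++n+++++++++++++++++++++-+............-+++nnn
108 ---------------++++++++nn+nn+++++++++++++++++++++++++++++
[... 3318 characters left out ...]
---++++++++.++++++++
268 ..++...---++++++++.++----########+.-############-.+########+---+++++++++++++++++
272 ........--n##--++..+---###########.-#############+###########--..++++--###-+++++
276 ......-#########-+++---############-############-############--+.++-#########-++
280 ...+#####---#####++-###############-############-###############-++####----#####
284 .-#################################-############-###############################
288 ###################################-############-#####################-#########
292 ###################################-############-#######################-#######
296 ###################################-###########--#######################---#####
```

```bash
python3 - <<'E'
from h import *
p=eyes.read_camera('wrist')
for n,uv,z in (('lip',(325,173),.023),('lip',(325,173),.01),('penend',(300,146),.006),('pen',(330,133),.006)): print(n,z,np.round(back(p,uv,z,True),3))
E
```

```text
lip 0.023 [0.457 0.34  0.023]
lip 0.01 [0.46 0.34 0.01]
penend 0.006 [0.432 0.322 0.006]
pen 0.006 [0.426 0.351 0.006]
```

Call:
step_arm([
  {"xyz": [0, 0, -0.8], "twist": 0},
  {"xyz": [0, 0, -0.7], "twist": 0},
  {"xyz": [0, 0, -0.3], "twist": 0},
  {"xyz": [0, 0, -0.3], "twist": 0},
  {"xyz": [0, 0, 0], "twist": 0},
])

```text
clock: 37.5
position: [0.4733, 0.3376, 0.1899]
tool_rot: [[-0.983, 0.182, -0.0], [0.182, 0.983, -0.0], [0.0, -0.0, -1.0]]
contact_force: [-0.2, 0.0, -3.0]
width: 0.0135
grip_force: 68.6
```

Call:
step_arm([
  {"xyz": [0, 0, -0.2], "twist": 0},
  {"xyz": [0, 0, -0.2], "twist": 0},
  {"xyz": [0, 0, 0], "twist": 0},
])

```text
clock: 37.88
position: [0.4735, 0.3378, 0.1863]
tool_rot: [[-0.983, 0.182, 0.0], [0.182, 0.983, 0.0], [-0.0, 0.0, -1.0]]
contact_force: [0.5, 0.3, -2.5]
width: 0.0127
grip_force: 68.8
```

Call:
step_arm([
  {"xyz": [0, 0, -0.2], "twist": 0},
  {"xyz": [0, 0, -0.2], "twist": 0},
  {"xyz": [0, 0, 0], "twist": 0},
])

```text
clock: 38.25
position: [0.4744, 0.3381, 0.1855]
tool_rot: [[-0.983, 0.182, 0.004], [0.182, 0.983, 0.002], [-0.004, 0.003, -1.0]]
contact_force: [-1.7, -2.5, 14.2]
width: 0.013
grip_force: 71.0
```

Call:
step_arm([
  {"xyz": [0.7, -0.13, -0.25], "twist": 0},
  {"xyz": [0.7, -0.13, -0.3], "twist": 0},
  {"xyz": [0.6, -0.12, -0.3], "twist": 0},
  {"xyz": [0.6, -0.12, -0.3], "twist": 0},
  {"xyz": [0, 0, 0], "twist": 0},
])

```text
clock: 38.88
position: [0.5039, 0.3329, 0.1759]
tool_rot: [[-0.983, 0.183, 0.012], [0.183, 0.983, 0.002], [-0.011, 0.004, -1.0]]
contact_force: [2.9, -5.5, 18.6]
width: 0.0128
grip_force: 71.6
```

```bash
python3 - <<'E'
from h import *
p=eyes.read_camera('wrist')
amap(p,112,240,230,410)
for v in (110,130,150,170,190): print(v,np.round(back(p,(325,v),.003,True),3))
E
```

```text
112 -++-+-+++++++-------###+++++++++++++++++++++++++++++++++++++
116 --+-+++++++++----##-++++++++++++++++++++++++++++++++++++++++
120 --+---+---++++-+.-++++++++++++++++++++++++++++..++++++++++++
124 ---+-+++-+++-++.+-++++++++++++++++++++++++++-+..++++++++++++
128 ----++++++---++.--++++++++++++++++++++++++++---.++++++++++++
132 ------+--++--+-.--++++++++++++++++++++++++++---.++++++++++++
136 ---------++--+..--...........................--..+++++++++++
140 --------++-++-.+--...........................---.+++++++++++
144 ---------+---+.---...........................---.+++++++++++
148 -----------+++.--............................+--.+++++++++++
152 -------------..--...........+++.+.............--..++++++++++
156 -------------.+--..........+#######-..........--+.++++++++++
160 -------------.---..........#########..........---.++++++++++
164 ------------..--+..........#########-.........+--..+++++++++
168 ------------++--...........#########-..........--..+++++++++
172 ------------+---++.........#########n..........---.+++++++++
176 ------------+---++++.......#########n..........---.+++++
[... 399 characters left out ...]
----------+---+++++++++++++##########+++++......+---++++++++
208 ---------+----+++++++++++++##########++++++.+.+..---+.++++++
212 ---------+----+++++++++++++##########++++++++++++---+.++++++
216 ---------+----+++++++++++++##########++++++++++++---+.++++++
220 ---------+----+++++++++++++##########+++++++++++++---.++++++
224 ---------+---+++++++++++++-##########+++++++++++++---+++++++
228 ---------+---+++++++++++++-##########+++++++++++++---+++++++
232 ---------+---+++++++++++++-##########+++++++++++++---+++++++
236 ---------+---++++++++++---############---+++++++++---+++++++
110 [0.438 0.345 0.003]
130 [0.453 0.343 0.003]
150 [0.469 0.34  0.003]
170 [0.485 0.337 0.003]
190 [0.501 0.334 0.003]
```

Call:
step_arm([
  {"xyz": [0.8, -0.15, -0.3], "twist": 0},
  {"xyz": [0.8, -0.15, -0.35], "twist": 0},
  {"xyz": [0.75, -0.14, -0.5], "twist": 0},
  {"xyz": [0.75, -0.14, -0.5], "twist": 0},
  {"xyz": [0.6, -0.11, -0.5], "twist": 0},
  {"xyz": [0.6, -0.11, -0.5], "twist": 0},
  {"xyz": [0, 0, 0], "twist": 0},
])

```text
clock: 39.8
position: [0.5461, 0.3249, 0.147]
tool_rot: [[-0.983, 0.183, 0.008], [0.183, 0.983, 0.001], [-0.008, 0.003, -1.0]]
contact_force: [4.1, -3.1, 8.3]
width: 0.0133
grip_force: 68.5
```

```bash
python3 - <<'E'
from h import *
p=eyes.read_camera('wrist')
g=p['pixels'].mean(2);print(np.round(g[40:140:2,300:310].mean(1)).astype(int).tolist())
col=g[60:220,323:328].mean(1);v=60+np.argmax(col<45);print('bar front v',v)
for v in (40,60,80,100): print(v,np.round(back(p,(305,v),.003,True),3))
E
```

```text
[44, 40, 27, 44, 77, 108, 130, 126, 126, 128, 129, 128, 127, 125, 125, 125, 126, 126, 121, 126, 247, 243, 244, 244, 244, 245, 245, 245, 245, 245, 245, 245, 245, 245, 245, 245, 245, 245, 245, 245, 245, 245, 245, 245, 245, 245, 245, 245, 245, 245]
bar front v 152
40 [0.429 0.333 0.003]
60 [0.443 0.33  0.003]
80 [0.457 0.328 0.003]
100 [0.47  0.325 0.003]
```

Call:
step_arm([
  {"xyz": [0.4, -0.08, -0.4], "twist": 0},
  {"xyz": [0.4, -0.08, -0.4], "twist": 0},
  {"xyz": [0.1, -0.02, -0.2], "twist": 0},
  {"xyz": [0, 0, 0], "twist": 0},
])

```text
clock: 40.35
position: [0.5548, 0.3234, 0.1369]
tool_rot: [[-0.983, 0.183, 0.008], [0.183, 0.983, 0.002], [-0.007, 0.003, -1.0]]
contact_force: [4.0, -1.5, 5.1]
width: 0.0132
grip_force: 68.5
```

Call:
step_arm([
  {"xyz": [0, 0, -0.2], "twist": 0},
  {"xyz": [0, 0, -0.1], "twist": 0},
  {"xyz": [0, 0, 0], "twist": 0},
])

```text
clock: 40.72
position: [0.5553, 0.3237, 0.1346]
tool_rot: [[-0.983, 0.183, 0.009], [0.183, 0.983, 0.003], [-0.009, 0.004, -1.0]]
contact_force: [4.8, -1.6, 8.3]
width: 0.0129
grip_force: 68.9
```

Call:
step_arm([
  {"xyz": [0, 0, 0], "twist": 0},
  {"xyz": [0, 0, 0], "twist": 0},
  {"xyz": [0, 0, 0], "twist": 0},
  {"xyz": [0, 0, 0], "twist": 0},
  {"xyz": [0, 0, 0], "twist": 0},
  {"xyz": [0, 0, 0], "twist": 0},
], claw=1)

```text
clock: 41.48
position: [0.5513, 0.3229, 0.1311]
tool_rot: [[-0.983, 0.182, -0.0], [0.182, 0.983, -0.0], [0.0, -0.0, -1.0]]
contact_force: [-0.4, -0.3, -0.7]
width: 0.0853
grip_force: 0.0
```

Call:
step_arm([
  {"xyz": [0, 0, 1.5], "twist": 0},
  {"xyz": [0, 0, 3], "twist": 0},
  {"xyz": [0, 0, 4], "twist": 0},
  {"xyz": [-1, 0, 4], "twist": 0},
  {"xyz": [-2, -1, 2], "twist": 0},
  {"xyz": [-3, -2, 0], "twist": 0},
  {"xyz": [0, 0, 0], "twist": 0},
])

```text
clock: 42.35
position: [0.4893, 0.2916, 0.2778]
tool_rot: [[-0.983, 0.182, -0.0], [0.182, 0.983, -0.0], [0.0, -0.0, -1.0]]
contact_force: [0.7, 0.6, 0.0]
width: 0.0855
grip_force: 0.0
```

```bash
python3 - <<'E'
from h import *
s=look('scene',['scoop_grip','nut_1_mid','cover_mid','measure_mid','black_roll_mid','clamp_mid'],'s20.png',1)
q=look('side',['scoop_grip','cover_mid','measure_mid','black_roll_mid','clamp_mid'],'d20.png',1)
p=look('wrist',['scoop_grip','nut_1_mid','clamp_mid'],'w20.png',4)
g=p['pixels'].mean(2);
for v in range(20,300,7): print(v,''.join('#' if g[v,u]<45 else '-' if g[v,u]<125 else '+' if g[v,u]<200 else '.' for u in range(200,480,4)))
a=s['pixels'];hsv=cv2.cvtColor(a,cv2.COLOR_BGR2HSV);g=a.mean(2);b=(hsv[...,1]>80)&(g<150)&(hsv[...,0]<15)
for v in range(226,254): print(v,''.join('n' if b[v,u] else '#' if g[v,u]<45 else '-' if g[v,u]<125 else '+' if g[v,u]<182 else '.' for u in range(310,390)))
E
```

```text
scene scoop_grip 0.85 [0.535 0.329 0.001]
scene nut_1_mid 0.48 [0.429 0.187 0.038]
scene cover_mid 0.78 [0.548 0.176 0.018]
scene measure_mid 0.93 [0.429 0.187 0.036]
scene black_roll_mid 0.89 [0.692 0.012 0.012]
scene clamp_mid 0.81 [0.676 0.281 0.008]
side scoop_grip 0.8 [0.538 0.329 0.012]
side cover_mid 0.93 [0.554 0.162 0.015]
side measure_mid 0.76 [0.438 0.162 0.052]
side black_roll_mid 0.8 [0.7   0.011 0.02 ]
side clamp_mid 0.43 [0.686 0.279 0.016]
wrist scoop_grip 0.97 [0.532 0.322 0.001]
wrist scoop_grip 0.19 [0.479 0.025 0.021]
wrist nut_1_mid 0.85 [0.477 0.023 0.019]
wrist clamp_mid 0.84 [0.682 0.282 0.016]
20 ----------------------------------------------------------------------
27 -----------------#----------------------------------------------------
34 ----------------+-----------------------------------------------#-----
41 -------------------------------------------------------------#--------
48 ---------------###-----------------------------------------#-##-------
55 ---------###-------------------------------------------#--------------
62 ---####--------------------
[... 4193 characters left out ...]
++++++++++.-++++++++
246 +++..++++++.++.++++++++++...........+nnnnn-nnnnn-.+-+....-++++++++++++++++++++++
247 .++.++++.....++++++++++++++.........+nnnnnnnnnnn-......-++++++++++++.+++++++++++
248 ..+...+.....++++..+++++++++-+.......+nnnnnnnnnnn+....++++++++++++..+++++++++++++
249 .+-.+++....++......+++++++++++.......nnnnnnnnn-+...++++++++++++.-+-+++++++++++++
250 -++++++...++......+..+++++++++++.....+-nnnnnn-....-+++++++++++++++++++++++++++++
251 -..++++.+++++...+-++...++++++++++......-nnn-+...-++++++++++++++-++++++++++++++++
252 -..++++++++++-+..-+.....+++++++++++.....+++...-+++++++++++..+-++++++++++++++++++
253 -..+++++++++++-+.........+++++++++++........+++++++++++++++--++++-++++++++++++++
```

```bash
python3 - <<'E'
from h import *
s=eyes.read_camera('scene');q=eyes.read_camera('wrist')
t=np.array([.979,.206]);n=np.array([-.206,.979]);c=np.array([.510,.011])
for uv in ((343.5,237),(352.5,247),(364.5,234.5),(364,241)):
    for z in (.011,.025,.035):
        w=back(s,uv,z)[:2]-c; print(uv,z,np.round([w@t,w@n],3))
hsv=cv2.cvtColor(q['pixels'],cv2.COLOR_BGR2HSV);g=q['pixels'].mean(2)
u,v=[],[]
from itertools import product
P=np.array([[.479,.02,.01]]);R=np.array(q['rotation'])
d=R.T@(P[0]-np.array(q['origin']));th=np.arccos(d[2]/np.linalg.norm(d));k=th*309.7/np.hypot(d[0],d[1]);u0=int(324+d[0]*k);v0=int(197+d[1]*k);print(u0,v0)
for v in range(max(v0-60,0),min(v0+60,400),3): print(v,''.join('n' if hsv[v,u,1]>80 and g[v,u]<150 and hsv[v,u,0]<15 else '#' if g[v,u]<45 else '-' if g[v,u]<125 else '+' if g[v,u]<182 else '.' for u in range(max(u0-80,0),min(u0+80,640),2)))
E
```

```text
(343.5, 237) 0.011 [0.009 0.006]
(343.5, 237) 0.025 [-0.006  0.02 ]
(343.5, 237) 0.035 [-0.017  0.031]
(352.5, 247) 0.011 [-0.033  0.018]
(352.5, 247) 0.025 [-0.047  0.032]
(352.5, 247) 0.035 [-0.057  0.042]
(364.5, 234.5) 0.011 [-0.016 -0.037]
(364.5, 234.5) 0.025 [-0.03  -0.021]
(364.5, 234.5) 0.035 [-0.041 -0.01 ]
(364, 241) 0.011 [-0.033 -0.017]
(364, 241) 0.025 [-0.047 -0.002]
(364, 241) 0.035 [-0.058  0.009]
121 204
144 -#-----------------------------------------------------------------------+++++-#
147 -----------------------------------------------------------------------nnn++++##
150 ----------------------------------------------------------------------nnn-++++##
153 #-#-------------------------------------------------------------------nnn-++++##
156 --#-----------------------++++----------------------------------------nnn-++++##
159 #----------------------++---++----------------------------------------nnn-++++--
162 ---#---------------------++++-------------------------------+---------nnn-++++--
165 #----------------+----+-+-----------------------------+-----++---------++++
[... 2025 characters left out ...]
----++++++++++++++++
240 ########-###nn-----------+.----+.........nn--nn+..........------++++++++++++++++
243 #######--+++++------------.-----...........nn+.............------+++++++++++++++
246 ####+++++++++--------------.-----...........................----+-+++++++++++++-
249 ###++++++++++---------------.-----...........................------+++++++++++++
252 #++++++++++++----------------.-----...........................----+-++++++++++++
255 +++++++--++++---------------++.----+..........................+----+++++++++++++
258 ##+++-----++++--------------+-.-----.......................---.---+++++++++++++#
261 ###++++----+++-----------------.-----..................----....+---++++++++++-##
```

```bash
python3 -c "
from station import r
print(r.hand_in())"
```

```text
the job is handed in; nothing more can be done
None
```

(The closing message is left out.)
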